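# Jar the weighed chestnuts and zero the kitchen scale

### The arm

A 7-joint arm with a two-finger parallel gripper is mounted at the origin on the work surface. World frame = base frame: x ahead of the robot, y to its left, z up, the work surface at z = 0. Lengths are in m, angles in rad, forces in N, time in s.
With the tool pointing down it reaches from about 0.4 to 0.9 m from the base axis. Payload 5.5 kg.
Tool frame: the origin (TCP) lies at the very end of the fingers, on their centre line; the grasp point (between the pads) lies 19 mm behind it; y points along the fingers, z is the direction in which the jaws open and shut, and the axes are right-handed (so a half turn about y gives the same grasp; the last joint's range is limited). The gripper opens to 85 mm and grips with 20 to 120 N. Pads are 22 mm wide; open, the fingers measure 114 mm over their backs; the gripper's body (76 mm by 85 mm) begins 54 mm behind the grasp point. The pads swing forward as they close: fully open they stand 13 mm farther back than shut.
Start: joints at [-1.025, 0.501, -0.427, 1.55, 0.221, 1.138, -0.21], TCP at [0.181, 0.624, 0.231] pointing down, gripper open.
Joint ranges: [-2.88, 2.88], [-0.31, 2.03], [-1.54, 1.56], [0.2, 2.42], [-1.41, 4.55], [0.19, 2.02], [-2.57, 2.57]. Speed limits (rad/s): [2.57, 2.57, 3.14, 3.14, 3.14, 3.14, 3.14].

### API

Orientations are given as a unit quaternion [x, y, z, w].
In Python, from bench import status, optics, order gives the robot as it stands. The module is installed in compiled form; this text tells all that it offers.
- The arm moves only by the tool drive_tool, never from a script. Its argument "moves" is a list of rows, each a list of 3 entries, a list of its own where there are three numbers: the shift along the tool's x, y, z in m, then the turn about the tool's y in units of 5 degrees (1.0 is 5 degrees), then the opening, from 0 (shut) to 1 (fully open). A call has 1 to 5 rows; each row shifts and turns the pose as measured when the row begins, along the tool's axes as they then stand; what a row does not reach is not made up. A row lasts 1/12 s, in which the tool goes at most 41.7 mm and 7.16 degrees, less where a joint would pass 70% of its speed; a pose out of reach is approached as far as the arm can. A call with a gripper value outside its range is refused whole. The fingers move at their own pace and stop on an object; the grip force is fixed at half the most. Time passes only in rows, so rows that do not move let the fingers close. It gives the time, the measured TCP pose, the force and the opening at its end, in the units of the state.
- status.observe(): the state, without advancing time (a new reading comes with each control period).
- optics.camera(name): name is "scene" or "top"; returns (picture, depth): 480x640x3 uint8, red, green, blue; 480x640 float32, m along the optical axis (not along the pixel's ray), 0 where there is no reading.
- optics.camera_info(name): a dict with "fx", "fy", "cx", "cy" (pixels), "xyz" and "rotation" of the camera in the world. Camera axes: x right, y up, looking along -z (the intrinsics and any distortion apply to the point x, -y, -z); pixel columns grow to the right and rows downward; lengths in m; the calibration is good to about 2 mm. A picture is of the moment at which its call begins. camera_info takes no time and is no camera call.
- order.finish_job(): hands the job in, once; it reports no verdict.
The state is a dict: "time": time; "q": joint angles; "qd": joint speeds; "effort": joint torques, N m; "tool_pos": TCP position; "tcp_rot": TCP orientation; "ft_force": force on the tool from outside, world axes, zero at the start; "moment": the same for the moment, N m; "opening": finger opening in m.
Only numpy, scipy, OpenCV 4.12 (cv2) and the standard library are available. Lean on these libraries where they do the work, as an engineer would, in place of code of your own. Each camera call takes 0.05 s, during which the arm holds its last target. There are 200 camera calls.

### The job

Take the lid off the glass jar, set it aside, and put every chestnut from the pan of the kitchen scale into the jar through its narrow neck. Then, with the pan empty, turn the scale's tare knob back until the pointer stands on the zero mark, and last of all close the jar again with its wooden lid, plug down in the neck and sitting flat on the rim. Keep the jar standing and do not disturb the other things on the table.

Things in the scene. Friction and masses are not known exactly. Their poses are not given: they have to be found in the camera images.
- nut1: chestnut, brown, a flat-bottomed dome 30 across (widest 4 to 12 above its flat underside, narrowing above) and 26 tall, 14 g; starts flat side down in the pan of the kitchen scale. Origin on its axis 12 above the flat underside; z points out of the tip. Four to six of the six are present; None at the start means absent.
- nut2: chestnut, brown, a flat-bottomed dome 30 across (widest 4 to 12 above its flat underside, narrowing above) and 26 tall, 14 g; starts flat side down in the pan of the kitchen scale. Origin on its axis 12 above the flat underside; z points out of the tip. Four to six of the six are present; None at the start means absent.
- nut3: chestnut, brown, a flat-bottomed dome 30 across (widest 4 to 12 above its flat underside, narrowing above) and 26 tall, 14 g; starts flat side down in the pan of the kitchen scale. Origin on its axis 12 above the flat underside; z points out of the tip. Four to six of the six are present; None at the start means absent.
- nut4: chestnut, brown, a flat-bottomed dome 30 across (widest 4 to 12 above its flat underside, narrowing above) and 26 tall, 14 g; starts flat side down in the pan of the kitchen scale. Origin on its axis 12 above the flat underside; z points out of the tip. Four to six of the six are present; None at the start means absent.
- nut5: chestnut, brown, a flat-bottomed dome 30 across (widest 4 to 12 above its flat underside, narrowing above) and 26 tall, 14 g; starts flat side down in the pan of the kitchen scale. Origin on its axis 12 above the flat underside; z points out of the tip. Four to six of the six are present; None at the start means absent.
- nut6: chestnut, brown, a flat-bottomed dome 30 across (widest 4 to 12 above its flat underside, narrowing above) and 26 tall, 14 g; starts flat side down in the pan of the kitchen scale. Origin on its axis 12 above the flat underside; z points out of the tip. Four to six of the six are present; None at the start means absent.
- jar: deep clear-glass jar standing loose on the table, closed with its lid at the start, about 0.8 kg, 165 tall: body 110 across up to 100 high, shoulder narrowing to a straight neck from 128 to 165 high, 54 across outside and 45 inside; inner floor 8 above the table. Origin: centre of the underside; z up
- jar_mouth (a point): centre of the jar's mouth, in the plane of the rim, 165 above the jar's underside
- lid: the jar's wooden lid, loose, 40 to 85 g, at the start on the jar (plug in the neck): a cork plug 34 across and 12 deep underneath, a disc 62 across and 8 thick above it, and an upright round grip 24 across and 28 tall on top (48 tall in all). Origin: centre of the plug's underside; z up through the grip. When the lid is on, its disc rests on the rim and the origin lies 12 below the rim
- scale: fixed kitchen scale: cream housing (x -205 to 75, y -95 to 95, 40 high) with a white flat pan 160 (x) by 210 (y), its floor 50 above the table, with a rim 4 thick and 7 high. Origin: on the table under the pan's centre. The -x side, towards the robot, carries the round dial, centre at x = -140, lying flat, face up, 42 above the table
- tare (a joint): angle of the tare knob and of the dial pointer fixed to it, rad: 0 when the pointer is on the zero mark, growing clockwise seen from above; travel -0.6 to 2.8, starts at 0.8 to 2.3; stays where it is left (friction about 0.04 N m). The pointer moves only with the knob (the chestnuts are too light to move it)
- tare_grip (a point): top centre of the tare knob, on its vertical axis, 85 above the table; the frame's x points along the pointer. The knob is a black bar grip 36 long (along x), 14 wide and 34 tall (51 to 85 above the table) in the middle of the dial
- pointer_tip (a point): outer end of the black pointer, 37 from the knob's axis, 44.5 above the table
- zero_mark (a point): the point where the pointer's tip stands at zero, at the inner end of the one broad black bar on the dial (the other marks are thin), on the side of the dial towards the pan
- mill: bystander: wooden pepper mill, 54 across and 172 tall, beyond the scale. Origin: centre of its underside
- mug: bystander: white mug, 80 across plus its handle, 90 tall. Origin: centre of its underside
- eggcup: bystander: white egg cup with an egg in it, 46 across and 78 tall. Origin: centre of its underside
- honey: bystander: honey jar, 68 across and 100 tall. Origin: centre of its underside
- spoon: bystander: wooden spoon lying flat, 240 long
- dish: bystander: small blue bowl, 90 across and 35 tall. Origin: centre of its underside

How it is judged:
By the outcome, as a careful person would: the job done as asked, in the order asked, and still so for the second after the job is handed in, with the robot touching nothing.
Of nut1, nut2, nut3, nut4, nut5, nut6 only 4 to 6 are there at a start; the rules pass over those that are not, and their reading is None.
At some moment in a run one of nut1, nut2, nut3, nut4, nut5, nut6 may be knocked a few centimetres aside while the robot is not near it.
Once in a run the grip may slacken for a moment while it holds something.
It also fails if it takes over 210 s, if anything falls off the work surface, if the arm or the gripper's body presses on something with over 40 N, if the wrist force passes 120 N, or if a joint passes its speed limit or range.

## Working session

There is one attempt and no reset: what is moved stays moved. The work goes in short steps, Python scripts to look and compute and a tool call to move; the robot and the scene stay as the last step left them, time stands still between calls to the robot, and variables do not carry over. Pictures are saved under pics/ and viewed, about 12 in all and at most 16, crops included, and the job is handed in when it is done.

Besides the shell and the picture viewer there is one more tool, called after "Emit:" as name([rows], argument=value, ...), one row to a line, values as JSON. drive_tool: Moves the arm, as the interface text tells. Its arguments: {"type":"object","properties":{"moves":{"type":"array"}},"required":["moves"]}

```bash
mkdir -p pics; cat > h.py <<'E'
import numpy as np, cv2
from bench import status, optics, order
from scipy.spatial.transform import Rotation as R
def shot(name,fn=None):
    p,d=optics.camera(name)
    if fn: cv2.imwrite('pics/'+fn,cv2.cvtColor(p,cv2.COLOR_RGB2BGR))
    return p,d
def cam(name):
    i=optics.camera_info(name); r=np.array(i['rotation'])
    if r.shape!=(3,3): r=R.from_quat(r).as_matrix()
    return i,r,np.array(i['xyz'])
def ray(name,u,v):
    i,r,o=cam(name)
    d=r@np.array([(u-i['cx'])/i['fx'],-(v-i['cy'])/i['fy'],-1.]); return o,d
def onz(name,u,v,z):
    o,d=ray(name,u,v); return o+d*(z-o[2])/d[2]
def pts(name,dep):
    i,r,o=cam(name); v,u=np.mgrid[:480,:640]
    P=np.stack([(u-i['cx'])/i['fx']*dep,-(v-i['cy'])/i['fy']*dep,-dep],-1)
    return P@r.T+o
def proj(name,X):
    i,r,o=cam(name); c=r.T@(np.array(X)-o)
    return i['cx']-i['fx']*c[0]/c[2], i['cy']+i['fy']*c[1]/c[2]
E
python3 - <<'E'
from h import *
for n in('scene','top'):
    p,d=shot(n,n+'0.png'); print(optics.camera_info(n))
s=status.observe(); print(s); print(R.from_quat(s['tcp_rot']).as_matrix().round(3))
E
```

```text
{'fx': 439.2133583032034, 'fy': 439.2133583032034, 'cx': 319.8584524991784, 'cy': 250.71128232044924, 'xyz': array([ 1.11050677, -0.35157944,  0.91591843]), 'rotation': array([0.26197207, 0.1469614 , 0.4617708 , 0.83459014])}
{'fx': 472.7158744230763, 'fy': 472.7158744230763, 'cx': 326.1190540582749, 'cy': 239.42391694086052, 'xyz': array([ 0.50218719, -0.07128871,  1.10210366]), 'rotation': array([ 0.04116034, -0.04328751, -0.70457803,  0.70710807])}
{'time': 0.1, 'q': array([-1.02480122,  0.50177011, -0.42679099,  1.55131328,  0.22080919,
        1.13826938, -0.21028565]), 'qd': array([-0.00060285, -0.00037401, -0.00034142, -0.00287125,  0.00197363,
       -0.00132362,  0.00112283]), 'effort': array([-1.11503078e-02, -5.70802367e+01, -5.83847344e+00, -2.81745315e+01,
        1.05896284e-02,  5.38304332e-03, -1.84365410e-05]), 'tool_pos': array([0.18125797, 0.62359385, 0.23036493]), 'tcp_rot': array([ 0.70064653, -0.09974023,  0.09952841, -0.69945723]), 'ft_force': array([ 0.62195698, -0.47894985,  0.01173487]), 'moment': array([-0.03268551, -0.02633138, -0.0267305 ]), 'opening': 0.0854429690702211}
[[ 0.96  -0.001  0.279]
 [-0.279 -0.002  0.96 ]
 [-0.    -1.    -0.002]]
```

View pics/scene0.png

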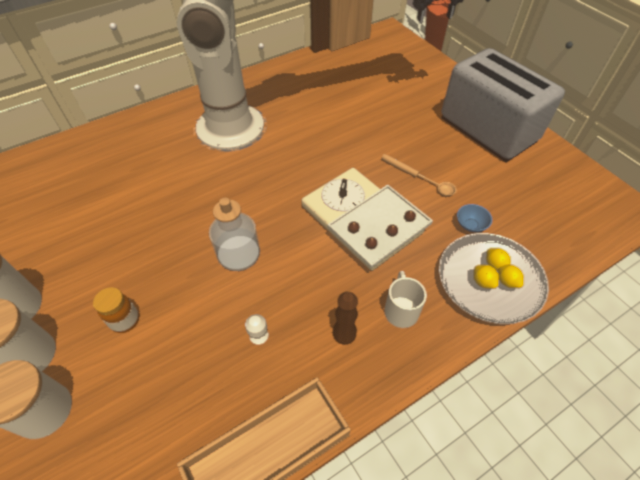

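View pics/top0.png

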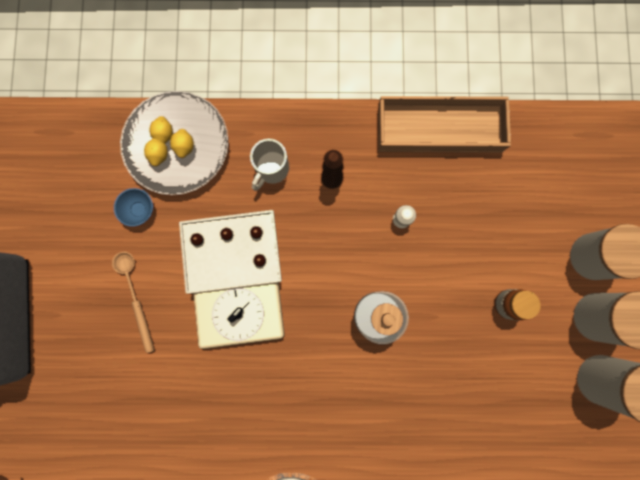

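The scene view shows the robot at the top left, four nuts in the pan and the jar with its lid at (235,240). In the top view, up is +x and right is −y. The nuts are near (197,240), (227,235), (257,233) and (260,261), the lid grip is at (387,317) and the knob is at (236,313).

```bash
cat >> h.py <<'E'
def nuts(p,name='top',z=0.064,box=(175,205,290,300)):
    hsv=cv2.cvtColor(p,cv2.COLOR_RGB2HSV); x0,y0,x1,y1=box
    m=np.zeros((480,640),np.uint8); m[y0:y1,x0:x1]=(p[y0:y1,x0:x1].max(-1)<95)*255
    n,l,st,c=cv2.connectedComponentsWithStats(m); out=[]
    for k in range(1,n):
        if st[k,4]>30: out.append((c[k].round(1),int(st[k,4]),onz(name,*c[k],z).round(4)))
    return out
E
python3 - <<'E'
from h import *
p,d=shot('top'); ps,ds=shot('scene')
for x in nuts(p): print(*x)
print('scene'); 
for x in nuts(ps,'scene',box=(330,190,440,265)): print(*x)
P=pts('top',d); Q=pts('scene',ds)
for (u,v) in [(389,319),(377,312),(370,300),(240,260),(238,313),(220,335),(600,430),(227,235),(260,261)]: print(u,v,P[v,u].round(4))
# lid pts in both depth clouds
for N,C in(('top',P),('scene',Q)):
    for lo,hi in((.167,.178),(.185,.205)):
        m=(C[...,2]>lo)&(C[...,2]<hi)&(abs(C[...,0]-.35)<.08)&(abs(C[...,1]+.2)<.08)
        if m.sum()>5:
            c,r=cv2.minEnclosingCircle(C[m][:,:2].astype(np.float32)); print(N,lo,m.sum(),C[m].mean(0).round(4),np.round(c,4),round(r,4))
# scale pan corners: white/cream mask
top=cv2.resize(p[200:355,170:300],None,fx=5,fy=5,interpolation=cv2.INTER_CUBIC); cv2.imwrite('pics/pan.png',cv2.cvtColor(top[150:,:],cv2.COLOR_RGB2BGR))
E
```

```text
[256.1 232.8] 98 [0.641 0.081 0.064]
[226.6 234.5] 103 [0.637  0.1462 0.064 ]
[196.9 239.7] 106 [0.625  0.2114 0.064 ]
[259.3 260.7] 96 [0.5791 0.0726 0.064 ]
scene
[342.5 192.8] 37 [0.4792 0.1095 0.064 ]
389 319 [ 0.4599 -0.1928  0.2006]
377 312 [ 0.4719 -0.1736  0.1705]
370 300 [ 0.4946 -0.1659  0.1102]
240 260 [0.5817 0.1177 0.0488]
238 313 [0.4659 0.1133 0.0817]
220 335 [0.4164 0.159  0.0412]
600 430 [ 0.2058 -0.6911 -0.0012]
227 235 [0.6347 0.1432 0.0732]
260 261 [0.5778 0.0697 0.0733]
```

View pics/pan.png

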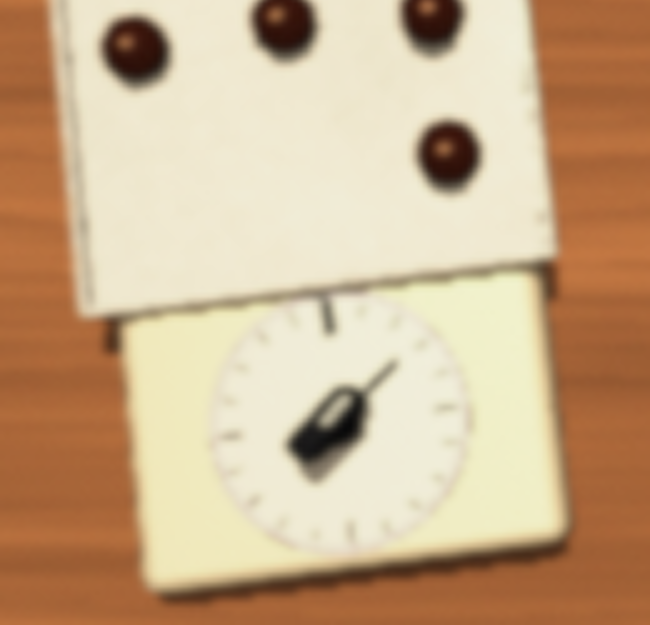

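The crop shows the knob centre near (340,420), the zero bar's inner end at (330,333) and the pointer tip at (397,360), so the pointer is roughly 50° clockwise of zero.

```bash
python3 - <<'E'
from h import *
f=lambda u,v,z:onz('top',170+u/5,230+v/5,z)
z0=f(330,333,.043); pt=f(397,360,.0445); dc=f(340,423,.042); print('zero',z0,'tip',pt,'dial',dc)
a=lambda w:np.degrees(np.arctan2(*(w-dc)[[1,0]])); print(a(z0),a(pt),np.hypot(*(z0-dc)[:2]),np.hypot(*(pt-dc)[:2]))
e0=f(80,315,.055);e1=f(555,258,.055);w=e1-e0; print('pan edge',e0,e1,np.degrees(np.arctan2(w[0],-w[1])), np.hypot(*w[:2]))
p,d=shot('top'); ps,ds=shot('scene')
for N,D in(('top',d),('scene',ds)):
    C=pts(N,D)
    for nm,cx,cy,lo,hi,r in(('disc',.46,-.19,.166,.178,.05),('grip',.46,-.19,.192,.206,.05),('knob',.465,.113,.078,.09,.04)):
        m=(C[...,2]>lo)&(C[...,2]<hi)&(np.hypot(C[...,0]-cx,C[...,1]-cy)<r)
        if m.sum()>5:
            q=C[m][:,:2].astype(np.float32); c,rr=cv2.minEnclosingCircle(q); print(N,nm,m.sum(),C[m].mean(0).round(4),np.round(c,4),round(rr,4), cv2.minAreaRect(q*1000))
for k in [(196.9,239.7),(226.6,234.5),(256.1,232.8),(259.3,260.7)]: 
    C=pts('top',d);m=(C[...,2]>.06)&(C[...,2]<.09)&(np.hypot(*(C[...,:2]-onz('top',*k,.064)[:2]).transpose(2,0,1))<.022); print('nut',C[m].mean(0).round(4),C[m][:,2].max(),m.sum())
E
```

```text
zero [0.50059375 0.12562826 0.043     ] tip [0.48881259 0.0953498  0.0445    ] dial [0.4610278  0.12035347 0.042     ]
7.593686053687839 -41.984203406920685 0.0399160163697721 0.0373788499436954
pan edge [0.50809775 0.23348362 0.055     ] [0.53380615 0.02501482 0.055     ] 7.030228191131731 0.21004800789231978
top disc 664 [ 0.4594 -0.1915  0.1727] [ 0.4589 -0.1924] 0.031 ((459.62823486328125, -192.0174560546875), (59.6042594909668, 60.52155303955078), 0.4014618992805481)
top grip 123 [ 0.4592 -0.192   0.2004] [ 0.459  -0.1926] 0.012 ((459.77838134765625, -191.88710021972656), (21.22917366027832, 22.18661117553711), 89.47486114501953)
top knob 113 [0.4623 0.1204 0.0844] [0.4622 0.1203] 0.0181 ((462.2918701171875, 120.26193237304688), (13.443876266479492, 35.55360794067383), 46.33788299560547)
scene disc 369 [ 0.4703 -0.1965  0.172 ] [ 0.464  -0.1942] 0.0317 ((465.7337646484375, -194.86375427246094), (60.01819610595703, 57.70813751220703), 73.96387481689453)
scene grip 91 [ 0.4653 -0.1953  0.1994] [ 0.4627 -0.1952] 0.013 ((463.3129577636719, -194.9429473876953), (23.944284439086914, 22.26653480529785), 16.635997772216797)
scene knob 64 [0.468  0.1175 0.0839] [0.4657 0.1177] 0.0185 ((466.7233581542969, 118.84693908691406), (13.934250831604004, 36.09062957763672), 49.06502914428711)
nut [0.6261 0.2102 0.0702] 0.07994378356299192 142
nut [0.6383 0.145  0.0704] 0.07875472598793176 143
nut [0.6419 0.0799 0.0705] 0.07902961534015596 141
nut [0.5803 0.071  0.0706] 0.07800685558028508 141
```

Emit:
drive_tool([
  [[0,0,0],1.33,1],
  [[0,0,0],1.33,1],
  [[0,0,0],1.33,1],
  [[0,0,0],1.33,1],
  [[0,0,0],1.33,1],
])

```text
time: 0.72
tool_pos: [0.1814, 0.6234, 0.2301]
tcp_rot: [0.64, -0.303, 0.303, -0.638]
ft_force: [-0.8, -0.2, -1.1]
opening: 0.0857
```

Emit:
drive_tool([
  [[0,0,0],1.33,1],
  [[0,0,0],1.33,1],
  [[0,0,0],1.33,1],
  [[0,0,0],1.33,1],
  [[0,0,0],1.33,1],
])

```text
time: 1.13
tool_pos: [0.1811, 0.623, 0.2296]
tcp_rot: [0.52, -0.481, 0.481, -0.517]
ft_force: [-0.8, 0.8, -0.3]
opening: 0.0855
```

```bash
cat >> h.py <<'E'
def go(*targets,psi=None):
    """print tool-axis shift from measured pose to each target; psi in deg = wanted jaw azimuth"""
    s=status.observe(); M=R.from_quat(s['tcp_rot']).as_matrix(); cur=np.degrees(np.arctan2(M[1,2],M[0,2]))
    print('t',round(s['time'],2),'pos',s['tool_pos'].round(4),'psi',cur.round(1),'tilt',M[:,1].round(3),'F',s['ft_force'].round(1),'op',round(s['opening'],4),'q7',s['q'][6].round(2))
    if psi is not None: print(' turn units',((cur-psi)/5).round(2))
    b=s['tool_pos']
    for t in targets:
        v=M.T@(np.array(t)-b); print(' to',t,'shift',v.round(4),'rows',(np.linalg.norm(v)/.04).round(1)); b=np.array(t)
E
python3 -c "
from h import *
go((.46,.40,.26),(.46,-.1925,.26),psi=7)"
```

```text
t 1.13 pos [0.1811 0.623  0.2296] psi 4.3 tilt [-0.002 -0.003 -1.   ] F [-0.8  0.8 -0.3] op 0.0855 q7 -1.32
 turn units -0.54
 to (0.46, 0.4, 0.26) shift [ 0.2433 -0.0304  0.2614] rows 9.0
 to (0.46, -0.1925, 0.26) shift [ 0.5908  0.0016 -0.0442] rows 14.8
```

Emit:
drive_tool([
  [[0.027,-0.004,0.029],-0.3,1],
  [[0.027,-0.004,0.029],-0.2,1],
  [[0.027,-0.004,0.029],0,1],
  [[0.027,-0.004,0.029],0,1],
  [[0.027,-0.004,0.029],0,1],
])

```text
time: 1.55
tool_pos: [0.328, 0.5088, 0.2475]
tcp_rot: [0.535, -0.468, 0.462, -0.53]
ft_force: [-0.2, 0.4, 0.3]
opening: 0.0854
```

Emit:
drive_tool([
  [[0.027,-0.004,0.029],0,1],
  [[0.027,-0.003,0.029],0,1],
  [[0.027,-0.003,0.029],0,1],
  [[0.027,0,0.029],0,1],
  [[0.04,0,-0.003],0,1],
])

```text
time: 1.97
tool_pos: [0.4708, 0.3726, 0.2576]
tcp_rot: [0.533, -0.467, 0.462, -0.533]
ft_force: [1.2, -0.1, 0.2]
opening: 0.0858
```

Emit:
drive_tool([
  [[0.039,0,-0.003],0,1],
  [[0.039,0,-0.003],0,1],
  [[0.039,0,-0.003],0,1],
  [[0.039,0,-0.003],0,1],
  [[0.039,0,-0.003],0,1],
])

```text
time: 2.38
tool_pos: [0.4843, 0.1678, 0.2558]
tcp_rot: [0.532, -0.468, 0.463, -0.532]
ft_force: [1.7, 0.7, -0.8]
opening: 0.0856
```

Emit:
drive_tool([
  [[0.039,0,-0.003],0,1],
  [[0.039,0,-0.003],0,1],
  [[0.039,0,-0.003],0,1],
  [[0.039,0,-0.003],0,1],
  [[0.039,0,-0.003],0,1],
])

```text
time: 2.8
tool_pos: [0.4941, -0.0368, 0.2562]
tcp_rot: [-0.532, 0.467, -0.463, 0.534]
ft_force: [1.1, -0.0, 0.0]
opening: 0.0854
```

```bash
python3 -c "
from h import *
go((.46,-.1925,.26),(.46,-.1925,.186),(.46,-.1925,.26),(.45,-.058,.26),psi=7)"
```

```text
t 2.8 pos [ 0.4941 -0.0368  0.2562] psi 7.7 tilt [-0.002  0.006 -1.   ] F [ 1.1 -0.   0. ] op 0.0854 q7 0.19
 turn units 0.15
 to (0.46, -0.1925, 0.26) shift [ 0.1496 -0.0046 -0.0548] rows 4.0
 to (0.46, -0.1925, 0.186) shift [0.0004 0.074  0.0001] rows 1.9
 to (0.46, -0.1925, 0.26) shift [-0.0004 -0.074  -0.0001] rows 1.9
 to (0.45, -0.058, 0.26) shift [-0.1346  0.0008  0.0082] rows 3.4
```

Emit:
drive_tool([
  [[0.037,0,-0.0135],0,0.9],
  [[0.037,0,-0.0135],0.1,0.8],
  [[0.037,0,-0.0135],0,0.7],
  [[0.033,0,-0.012],0,0.7],
  [[0,0,0],0,0.7],
])

```text
time: 3.22
tool_pos: [0.4576, -0.203, 0.2572]
tcp_rot: [-0.527, 0.47, -0.471, 0.529]
ft_force: [0.2, -0.4, 0.7]
opening: 0.06
```

```bash
python3 - <<'E'
from h import *
p,d=shot('scene','s1.png'); q,e=shot('top','t1.png')
go((.46,-.1925,.26),(.46,-.1925,.186),psi=7)
cv2.imwrite('pics/both1.png',cv2.cvtColor(np.hstack([cv2.resize(p[150:300,160:310],None,fx=2.6,fy=2.6),cv2.resize(q[240:390,310:460],None,fx=2.6,fy=2.6)]),cv2.COLOR_RGB2BGR))
C=pts('scene',d)
m=(C[...,2]>.192)&(C[...,2]<.203)&(np.hypot(C[...,0]-.46,C[...,1]+.192)<.03); print(C[m].mean(0),m.sum())
E
```

```text
t 3.32 pos [ 0.4595 -0.1967  0.2569] psi 6.9 tilt [ 0.003  0.004 -1.   ] F [ 0.5  0.5 -0.1] op 0.0599 q7 0.54
 turn units -0.01
 to (0.46, -0.1925, 0.26) shift [-0.0041 -0.0031  0.001 ] rows 0.1
 to (0.46, -0.1925, 0.186) shift [ 0.0003  0.074  -0.0002] rows 1.8
[ 0.46554377 -0.19498416  0.19880295] 94
```

View pics/both1.png

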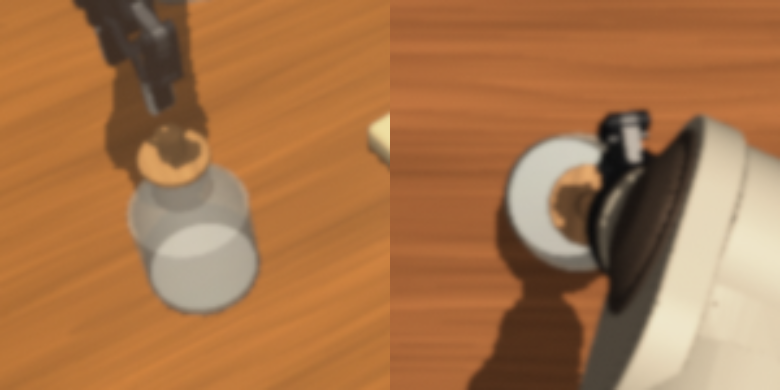

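Emit:
drive_tool([
  [[-0.004,0.03,0.001],0,0.7],
  [[0,0.03,0],0,0.7],
  [[0,0.01,0],0,0.7],
  [[0,0.004,0],0,0.7],
  [[0,0,0],0,0.7],
])

```text
time: 3.73
tool_pos: [0.465, -0.1846, 0.1825]
tcp_rot: [-0.528, 0.466, -0.467, 0.536]
ft_force: [-0.4, 0.2, 1.1]
opening: 0.0596
```

```bash
python3 - <<'E'
from h import *
go((.4605,-.1930,.178),psi=7)
E
```

```text
t 3.73 pos [ 0.465  -0.1846  0.1825] psi 7.5 tilt [ 0.008  0.007 -1.   ] F [-0.4  0.2  1.1] op 0.0596 q7 0.56
 turn units 0.1
 to (0.4605, -0.193, 0.178) shift [ 0.0078  0.0044 -0.0056] rows 0.3
```

Emit:
drive_tool([
  [[0.006,0.003,-0.004],0,0.7],
  [[0,0,0],0,0.7],
  [[0,0,0],0,0.7],
  [[0,0,0],0,0.7],
])

```text
time: 4.07
tool_pos: [0.4642, -0.1904, 0.1823]
tcp_rot: [-0.528, 0.464, -0.467, 0.537]
ft_force: [-0.2, -0.8, 0.4]
opening: 0.0594
```

```bash
python3 - <<'E'
from h import *
go((.4605,-.1930,.178),psi=7)
E
```

```text
t 4.07 pos [ 0.4642 -0.1904  0.1823] psi 7.7 tilt [ 0.012  0.007 -1.   ] F [-0.2 -0.8  0.4] op 0.0594 q7 0.58
 turn units 0.14
 to (0.4605, -0.193, 0.178) shift [ 0.0021  0.0042 -0.0041] rows 0.2
```

Emit:
drive_tool([
  [[0.002,0.005,-0.005],0,0.7],
  [[0,0,0],0,0.7],
  [[0,0,0],0,0.25],
  [[0,0,0],0,0.0],
  [[0,0,0],0,0.0],
])

```text
time: 4.48
tool_pos: [0.4602, -0.1942, 0.1788]
tcp_rot: [-0.527, 0.463, -0.468, 0.538]
ft_force: [0.3, 0.1, 0.0]
opening: 0.024
```

Emit:
drive_tool([
  [[0,0,0],0,0],
  [[0,0,0],0,0],
  [[0,0,0],0,0.0],
])

```text
time: 4.73
tool_pos: [0.4605, -0.1943, 0.1792]
tcp_rot: [-0.527, 0.462, -0.469, 0.538]
ft_force: [0.4, -0.1, 0.2]
opening: 0.0218
```

```bash
python3 - <<'E'
from h import *
go((.4605,-.1930,.178),(.4605,-.1930,.25),(.45,-.055,.25),psi=7)
E
```

```text
t 4.73 pos [ 0.4605 -0.1943  0.1792] psi 7.7 tilt [ 0.017  0.006 -1.   ] F [ 0.4 -0.1  0.2] op 0.0218 q7 0.59
 turn units 0.13
 to (0.4605, -0.193, 0.178) shift [-0.0013  0.0012  0.0002] rows 0.0
 to (0.4605, -0.193, 0.25) shift [-0.0003 -0.072   0.0012] rows 1.8
 to (0.45, -0.055, 0.25) shift [-0.1382  0.0006  0.008 ] rows 3.5
```

Emit:
drive_tool([
  [[0,-0.012,0],0,0],
  [[0,-0.015,0],0,0],
  [[0,-0.02,0],0,0],
  [[0,-0.02,0],0,0],
  [[0,0,0],0,0],
])

```text
time: 5.15
tool_pos: [0.4574, -0.1938, 0.246]
tcp_rot: [-0.528, 0.464, -0.466, 0.537]
ft_force: [0.2, -0.5, -0.3]
opening: 0.0223
```

```bash
python3 - <<'E'
from h import *
go((.45,-.055,.25),psi=7)
E
```

```text
t 5.15 pos [ 0.4574 -0.1938  0.246 ] psi 7.7 tilt [ 0.01   0.007 -1.   ] F [ 0.2 -0.5 -0.3] op 0.0223 q7 0.55
 turn units 0.13
 to (0.45, -0.055, 0.25) shift [-0.1385 -0.003   0.0113] rows 3.5
```

Emit:
drive_tool([
  [[-0.035,0,0.003],0.1,0],
  [[-0.035,0,0.003],0,0],
  [[-0.035,0,0.003],0,0],
  [[-0.03,0,0.002],0,0],
  [[0,0,0],0,0],
])

```text
time: 5.57
tool_pos: [0.4512, -0.0565, 0.2459]
tcp_rot: [-0.524, 0.468, -0.472, 0.533]
ft_force: [-0.2, 0.6, -0.6]
opening: 0.0223
```

Emit:
drive_tool([
  [[0,0.035,0],0,0],
  [[0,0.035,0],0,0],
  [[0,0.035,0],0,0],
  [[0,0.035,0],0,0],
  [[0,0.03,0],0,0],
])

```text
time: 5.98
tool_pos: [0.4619, -0.0529, 0.0763]
tcp_rot: [-0.521, 0.46, -0.475, 0.539]
ft_force: [0.3, -0.4, -1.1]
opening: 0.0218
```

Emit:
drive_tool([
  [[0,0,0],0,0],
  [[0,0,0],0,0],
])

```text
time: 6.15
tool_pos: [0.456, -0.0531, 0.0697]
tcp_rot: [-0.525, 0.464, -0.471, 0.536]
ft_force: [-0.1, -0.6, 0.2]
opening: 0.0221
```

```bash
python3 - <<'E'
from h import *
go((.45,-.055,.0262),psi=7)
E
```

```text
t 6.15 pos [ 0.456  -0.0531  0.0697] psi 7.2 tilt [ 0.019  0.005 -1.   ] F [-0.1 -0.6  0.2] op 0.0221 q7 0.29
 turn units 0.04
 to (0.45, -0.055, 0.0262) shift [ 0.0013  0.0434 -0.007 ] rows 1.1
```

Emit:
drive_tool([
  [[0,0.015,-0.002],0,0],
  [[0,0.012,-0.002],0,0],
  [[0,0.009,0],0,0],
  [[0,0.003,0],0,0],
  [[0,0,0],0,0],
])

```text
time: 6.57
tool_pos: [0.4574, -0.0549, 0.0353]
tcp_rot: [-0.523, 0.462, -0.474, 0.538]
ft_force: [0.7, 0.6, -0.4]
opening: 0.0222
```

```bash
python3 - <<'E'
from h import *
go((.45,-.055,.0262),psi=7)
E
```

```text
t 6.57 pos [ 0.4574 -0.0549  0.0353] psi 7.1 tilt [ 0.027  0.004 -1.   ] F [ 0.7  0.6 -0.4] op 0.0222 q7 0.32
 turn units 0.03
 to (0.45, -0.055, 0.0262) shift [-0.0008  0.0089 -0.0076] rows 0.3
```

Emit:
drive_tool([
  [[0,0.006,0],0,0],
  [[0,0.003,0],0,0],
  [[0,0.002,0],0,0],
  [[0,0,0],0,0],
])

```text
time: 6.9
tool_pos: [0.4611, -0.0551, 0.0267]
tcp_rot: [-0.521, 0.46, -0.476, 0.539]
ft_force: [-0.2, 0.4, -0.5]
opening: 0.0218
```

```bash
python3 - <<'E'
from h import *
go((.45,-.055,.0262),psi=7)
E
```

```text
t 6.9 pos [ 0.4611 -0.0551  0.0267] psi 7.1 tilt [ 0.033  0.004 -0.999] F [-0.2  0.4 -0.5] op 0.0218 q7 0.32
 turn units 0.02
 to (0.45, -0.055, 0.0262) shift [-0.0015  0.0001 -0.011 ] rows 0.3
```

Emit:
drive_tool([
  [[0,0.001,0],0,0],
  [[0,0,0],0,0.3],
  [[0,0,0],0,0.4],
  [[0,0,0],0,0.6],
  [[0,0,0],0,0.6],
])

```text
time: 7.32
tool_pos: [0.4623, -0.0552, 0.0267]
tcp_rot: [-0.521, 0.46, -0.476, 0.539]
ft_force: [0.2, 0.0, 0.7]
opening: 0.0514
```

Emit:
drive_tool([
  [[0,-0.02,0],0,0.6],
  [[0,-0.035,0],0,0.6],
  [[0,-0.035,0],0,0.6],
  [[0,-0.035,0],0,0.6],
  [[0,-0.035,0],0,0.6],
])

```text
time: 7.73
tool_pos: [0.4496, -0.0554, 0.1844]
tcp_rot: [-0.525, 0.465, -0.471, 0.535]
ft_force: [1.1, -0.5, 0.2]
opening: 0.0512
```

```bash
python3 - <<'E'
from h import *
p,d=shot('top','t2.png'); q,e=shot('scene','s2.png')
go((.5803,.071,.14),psi=7)
cv2.imwrite('pics/b2.png',cv2.cvtColor(np.hstack([cv2.resize(q[130:330,180:380],None,fx=2,fy=2),cv2.resize(p[210:390,240:440],None,fx=2,fy=2)[:400] if 0 else cv2.resize(p[200:400,240:440],None,fx=2,fy=2)]),cv2.COLOR_RGB2BGR))
for N,D in(('top',d),('scene',e)):
    C=pts(N,D)
    for nm,cx,cy,lo,hi,r in(('rim',.46,-.193,.158,.175,.05),('lid',.46,-.055,.012,.026,.04),('lidtop',.46,-.055,.04,.056,.05)):
        m=(C[...,2]>lo)&(C[...,2]<hi)&(np.hypot(C[...,0]-cx,C[...,1]-cy)<r)
        if m.sum()>5:
            qq=C[m][:,:2].astype(np.float32); c,rr=cv2.minEnclosingCircle(qq); print(N,nm,m.sum(),C[m].mean(0).round(4),np.round(c,4),round(rr,4))
E
```

```text
t 7.83 pos [ 0.4544 -0.0558  0.1887] psi 7.1 tilt [ 0.027  0.004 -1.   ] F [ 0.3 -0.1  0.3] op 0.0512 q7 0.24
 turn units 0.02
 to (0.5803, 0.071, 0.14) shift [-0.1101  0.0526  0.1393] rows 4.6
top rim 185 [ 0.4592 -0.1932  0.1642] [ 0.4592 -0.1925] 0.0272
top lid 70 [ 0.4787 -0.0686  0.0193] [ 0.4688 -0.0553] 0.0288
scene rim 171 [ 0.4642 -0.195   0.1626] [ 0.4621 -0.1938] 0.0287
scene lid 283 [ 0.4703 -0.0586  0.0194] [ 0.4642 -0.0567] 0.0315
scene lidtop 68 [ 0.4657 -0.0563  0.0463] [ 0.4642 -0.0562] 0.0132
```

View pics/b2.png

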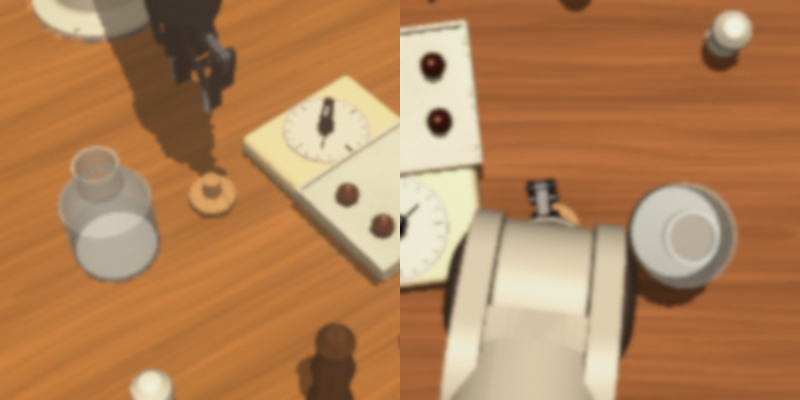

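The lid stands upright on the table in the left half at (212,190). The open jar neck shows clearly at (690,237) in the right half, and the jar hasn't moved.

Emit:
drive_tool([
  [[-0.03,0,0.037],0,0.5],
  [[-0.03,0.007,0.037],0,0.5],
  [[-0.03,0.02,0.037],0,0.5],
  [[-0.018,0.025,0.024],0,0.5],
  [[0,0,0],0,0.5],
])

```text
time: 8.25
tool_pos: [0.5691, 0.0588, 0.1432]
tcp_rot: [-0.518, 0.462, -0.478, 0.538]
ft_force: [-0.8, 0.7, -0.2]
opening: 0.0425
```

Emit:
drive_tool([
  [[0,0,0],0,0.5],
  [[0,0,0],0,0.5],
])

```text
time: 8.42
tool_pos: [0.5681, 0.0605, 0.1397]
tcp_rot: [-0.52, 0.463, -0.476, 0.537]
ft_force: [0.2, -0.6, -1.6]
opening: 0.0426
```

```bash
python3 - <<'E'
from h import *
go((.5805,.071,.1),(.5805,.071,.056),psi=7)
E
```

```text
t 8.42 pos [0.5681 0.0605 0.1397] psi 6.9 tilt [ 0.03   0.006 -1.   ] F [ 0.2 -0.6 -1.6] op 0.0426 q7 0.03
 turn units -0.03
 to (0.5805, 0.071, 0.1) shift [-0.0089  0.0401  0.0124] rows 1.1
 to (0.5805, 0.071, 0.056) shift [ 0.0001  0.044  -0.0013] rows 1.1
```

Emit:
drive_tool([
  [[-0.005,0.02,0.006],0,0.5],
  [[-0.004,0.02,0.005],0,0.5],
  [[0,0.005,0],0,0.5],
  [[0,0,0],0,0.5],
  [[0,0,0],0,0.5],
])

```text
time: 8.83
tool_pos: [0.5778, 0.0655, 0.0972]
tcp_rot: [-0.519, 0.463, -0.478, 0.536]
ft_force: [-0.4, 0.5, 0.7]
opening: 0.0426
```

```bash
python3 - <<'E'
from h import *
go((.5805,.071,.056),psi=7)
E
```

```text
t 8.83 pos [0.5778 0.0655 0.0972] psi 6.5 tilt [ 0.032  0.004 -0.999] F [-0.4  0.5  0.7] op 0.0426 q7 0.02
 turn units -0.1
 to (0.5805, 0.071, 0.056) shift [-0.0052  0.0412  0.002 ] rows 1.0
```

Emit:
drive_tool([
  [[-0.007,0.015,0.003],0,0.5],
  [[0,0.015,-0.001],0,0.5],
  [[-0.001,0.012,0],0,0.5],
  [[0,0.002,0],0,0.5],
  [[0,0,0],0,0.5],
])

```text
time: 9.25
tool_pos: [0.583, 0.0697, 0.0592]
tcp_rot: [-0.515, 0.463, -0.482, 0.537]
ft_force: [-0.4, -0.1, 0.2]
opening: 0.0427
```

```bash
python3 - <<'E'
from h import *
go((.5805,.071,.055),psi=7)
E
```

```text
t 9.25 pos [0.583  0.0697 0.0592] psi 6.1 tilt [ 0.041  0.004 -0.999] F [-0.4 -0.1  0.2] op 0.0427 q7 0.02
 turn units -0.17
 to (0.5805, 0.071, 0.055) shift [-0.0016  0.0041 -0.0025] rows 0.1
```

Emit:
drive_tool([
  [[-0.002,0.006,-0.003],0,0.5],
  [[0,0,0],0,0.2],
  [[0,0,0],0,0],
  [[0,0,0],0,0],
  [[0,0,0],0,0],
])

```text
time: 9.67
tool_pos: [0.5814, 0.0708, 0.0558]
tcp_rot: [-0.514, 0.462, -0.484, 0.537]
ft_force: [0.7, -0.3, -0.3]
opening: 0.0271
```

```bash
python3 - <<'E'
from h import *
go((.5805,.071,.055),psi=7)
E
```

```text
t 9.67 pos [0.5814 0.0708 0.0558] psi 6.1 tilt [ 0.045  0.004 -0.999] F [ 0.7 -0.3 -0.3] op 0.0271 q7 0.01
 turn units -0.18
 to (0.5805, 0.071, 0.055) shift [-0.0003  0.0008 -0.001 ] rows 0.0
```

Emit:
drive_tool([
  [[0,-0.04,0],0,0],
  [[0,-0.041,0],0,0],
  [[0,-0.041,0],0,0],
  [[0,-0.03,0],0,0],
  [[0,0,0],0,0],
])

```text
time: 10.08
tool_pos: [0.5713, 0.0696, 0.2084]
tcp_rot: [-0.518, 0.465, -0.481, 0.534]
ft_force: [1.0, 0.3, 0.9]
opening: 0.0265
```

```bash
python3 - <<'E'
from h import *
go((.4598,-.193,.21),psi=7)
E
```

```text
t 10.08 pos [0.5713 0.0696 0.2084] psi 6.1 tilt [ 0.032  0.001 -0.999] F [1.  0.3 0.9] op 0.0265 q7 -0.02
 turn units -0.18
 to (0.4598, -0.193, 0.21) shift [ 0.2493 -0.0055 -0.1385] rows 7.1
```

Emit:
drive_tool([
  [[0.035,-0.002,-0.0195],-0.1,0],
  [[0.035,-0.001,-0.0195],0,0],
  [[0.035,-0.001,-0.0195],0,0],
  [[0.035,-0.001,-0.0195],0,0],
  [[0.035,-0.001,-0.0195],0,0],
])

```text
time: 10.5
tool_pos: [0.4995, -0.1083, 0.2148]
tcp_rot: [-0.52, 0.454, -0.475, 0.546]
ft_force: [1.0, -1.0, -0.6]
opening: 0.0265
```

Emit:
drive_tool([
  [[0.035,0,-0.0195],0,0],
  [[0.033,0,-0.018],0,0],
  [[0,0,0],0,0],
  [[0,0,0],0,0],
  [[0,0,0],0,0],
])

```text
time: 10.92
tool_pos: [0.4642, -0.1952, 0.2132]
tcp_rot: [-0.517, 0.457, -0.48, 0.541]
ft_force: [0.6, -0.4, 0.5]
opening: 0.0267
```

```bash
python3 - <<'E'
from h import *
go((.4598,-.193,.19),(.4598,-.193,.174),psi=7)
E
```

```text
t 10.92 pos [ 0.4642 -0.1952  0.2132] psi 6.9 tilt [ 0.047  0.004 -0.999] F [ 0.6 -0.4  0.5] op 0.0267 q7 0.56
 turn units -0.02
 to (0.4598, -0.193, 0.19) shift [-0.0028  0.023  -0.0052] rows 0.6
 to (0.4598, -0.193, 0.174) shift [-0.      0.016  -0.0008] rows 0.4
```

Emit:
drive_tool([
  [[-0.003,0.028,-0.006],0,0],
  [[0,0.013,-0.001],0,0],
])

```text
time: 11.08
tool_pos: [0.4624, -0.1923, 0.1739]
tcp_rot: [-0.516, 0.454, -0.482, 0.543]
ft_force: [-1.5, 0.3, -0.6]
opening: 0.0266
```

```bash
cat >> h.py <<'E'
def settle(n=2):
    for _ in range(n): optics.camera('top')
E
python3 - <<'E'
from h import *
go((.4598,-.193,.174),psi=7); settle(); go((.4598,-.193,.174),psi=7);settle(); go((.4598,-.193,.174),psi=7)
E
```

```text
t 11.08 pos [ 0.4624 -0.1923  0.1739] psi 7.0 tilt [ 0.054  0.003 -0.999] F [-1.5  0.3 -0.6] op 0.0266 q7 0.59
 turn units 0.0
 to (0.4598, -0.193, 0.174) shift [ 0.0004 -0.0002 -0.0026] rows 0.1
t 11.18 pos [ 0.4631 -0.1923  0.1743] psi 7.1 tilt [ 0.054  0.002 -0.999] F [-0.2  0.4 -0.1] op 0.0267 q7 0.58
 turn units 0.01
 to (0.4598, -0.193, 0.174) shift [ 0.0003  0.0001 -0.0034] rows 0.1
t 11.28 pos [ 0.4645 -0.1932  0.1763] psi 7.1 tilt [ 0.057  0.001 -0.998] F [-0.   0.1  0.1] op 0.0271 q7 0.58
 turn units 0.01
 to (0.4598, -0.193, 0.174) shift [-0.0008  0.002  -0.0048] rows 0.1
```

Emit:
drive_tool([
  [[0,0.002,-0.008],0,0],
  [[0,0,0],0,0],
])

```text
time: 11.45
tool_pos: [0.4579, -0.1935, 0.1752]
tcp_rot: [-0.516, 0.452, -0.483, 0.544]
ft_force: [0.5, -0.3, 0.3]
opening: 0.0267
```

```bash
python3 - <<'E'
from h import *
go((.4598,-.193,.174),psi=7)
E
```

```text
t 11.45 pos [ 0.4579 -0.1935  0.1752] psi 7.2 tilt [ 0.059  0.001 -0.998] F [ 0.5 -0.3  0.3] op 0.0267 q7 0.59
 turn units 0.04
 to (0.4598, -0.193, 0.174) shift [-0.0003  0.0013  0.0018] rows 0.1
```

Emit:
drive_tool([
  [[0,0,0.001],0,0.6],
  [[0,0,0],0,0.6],
  [[0,0,0],0,0.6],
])

```text
time: 11.7
tool_pos: [0.4602, -0.1933, 0.1772]
tcp_rot: [-0.516, 0.451, -0.484, 0.545]
ft_force: [-0.1, -0.6, -0.4]
opening: 0.0516
```

Emit:
drive_tool([
  [[0,-0.03,0],0,0.5],
  [[0,-0.03,0],0,0.5],
  [[-0.03,0,0.02],0,0.5],
  [[-0.035,0,0.02],0,0.5],
  [[-0.035,0,0.02],0,0.5],
])

```text
time: 12.12
tool_pos: [0.5025, -0.0948, 0.2444]
tcp_rot: [-0.512, 0.454, -0.491, 0.54]
ft_force: [0.9, -0.5, -0.4]
opening: 0.0428
```

```bash
python3 - <<'E'
from h import *
p,d=shot('scene','s3.png'); q,e=shot('top','t3.png')
for x in nuts(q): print(*x)
go((.6415,.080,.2),psi=7)
cv2.imwrite('pics/b3.png',cv2.cvtColor(np.hstack([cv2.resize(p[180:300,190:310],None,fx=3,fy=3),cv2.resize(q[240:360,330:450],None,fx=3,fy=3)]),cv2.COLOR_RGB2BGR))
for (x,y) in [(.6261,.2102),(.6383,.145),(.6419,.0799)]: 
    C=pts('scene',d);m=(C[...,2]>.06)&(C[...,2]<.09)&(np.hypot(C[...,0]-x,C[...,1]-y)<.022); print('nut',C[m].mean(0).round(4),m.sum())
E
```

```text
[256. 233.] 103 [0.6406 0.0812 0.064 ]
[226.6 234.5] 107 [0.637  0.1462 0.064 ]
[196.8 239.8] 110 [0.625  0.2115 0.064 ]
[287.9 294.7] 34 [0.505  0.0088 0.064 ]
t 12.22 pos [ 0.5047 -0.0871  0.2438] psi 6.9 tilt [ 0.065 -0.    -0.998] F [-0.1  0.2  0.4] op 0.0426 q7 0.29
 turn units -0.02
 to (0.6415, 0.08, 0.2) shift [-0.15    0.0525  0.1527] rows 5.5
nut [0.6336 0.2065 0.0696] 99
nut [0.6463 0.141  0.0696] 110
nut [0.6501 0.0759 0.0697] 109
```

View pics/b3.png

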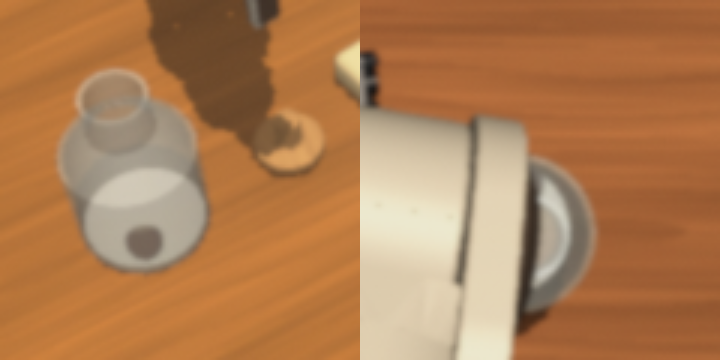

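The first nut is on the jar floor at (145,242) in the left half. The tool's tilt is creeping up, so I'm testing how it behaves during motion.

Emit:
drive_tool([
  [[-0.027,0.003,0.027],0,0.5],
  [[-0.027,0.003,0.027],0,0.5],
  [[-0.027,0.003,0.027],0,0.5],
  [[-0.027,0.003,0.027],0,0.5],
  [[-0.027,0.003,0.027],0,0.5],
])

```text
time: 12.63
tool_pos: [0.6225, 0.0555, 0.2382]
tcp_rot: [-0.512, 0.453, -0.49, 0.54]
ft_force: [-0.1, -0.2, -0.7]
opening: 0.0424
```

```bash
python3 - <<'E'
from h import *
go(psi=7); print(status.observe()['q'].round(3))
settle(4); go((.6415,.080,.1),psi=7); print(status.observe()['q'].round(3))
E
```

```text
t 12.63 pos [0.6225 0.0555 0.2382] psi 6.2 tilt [ 0.066 -0.005 -0.998] F [-0.1 -0.2 -0.7] op 0.0424 q7 0.01
 turn units -0.16
[-0.239  0.375  0.128  1.688 -0.04   1.016  0.006]
t 12.83 pos [0.6215 0.0557 0.2372] psi 6.4 tilt [ 0.065 -0.005 -0.998] F [-0.6 -1.2  0.2] op 0.0429 q7 0.01
 turn units -0.12
 to (0.6415, 0.08, 0.1) shift [-0.0236  0.1381  0.0138] rows 3.5
[-0.239  0.375  0.127  1.69  -0.04   1.016  0.009]
```

Emit:
drive_tool([
  [[0,-0.01,0],0,0.5],
  [[0,-0.01,0],0,0.5],
  [[0,-0.01,0],0,0.5],
])

```text
time: 13.08
tool_pos: [0.6163, 0.0506, 0.2668]
tcp_rot: [-0.514, 0.455, -0.49, 0.537]
ft_force: [0.9, -0.2, 1.2]
opening: 0.0428
```

```bash
python3 - <<'E'
from h import *
go((.6415,.080,.1),psi=7); settle(2); go((.6415,.080,.1),psi=7); print(status.observe()['q'].round(3))
E
```

```text
t 13.08 pos [0.6163 0.0506 0.2668] psi 6.1 tilt [ 0.058 -0.008 -0.998] F [ 0.9 -0.2  1.2] op 0.0428 q7 0.01
 turn units -0.18
 to (0.6415, 0.08, 0.1) shift [-0.029   0.1677  0.0186] rows 4.3
t 13.18 pos [0.6183 0.0508 0.2692] psi 6.1 tilt [ 0.064 -0.007 -0.998] F [-0.2  0.1 -0. ] op 0.0428 q7 0.01
 turn units -0.18
 to (0.6415, 0.08, 0.1) shift [-0.0289  0.1702  0.0155] rows 4.3
[-0.238  0.341  0.133  1.662 -0.034  1.078  0.006]
```

Emit:
drive_tool([
  [[-0.009,0.036,0.007],0,0.5],
  [[-0.009,0.036,0.005],0,0.5],
  [[-0.009,0.036,0.004],0,0.5],
  [[-0.005,0.036,0],0,0.5],
  [[0,0.022,0],0,0.5],
])

```text
time: 13.6
tool_pos: [0.6532, 0.0808, 0.1147]
tcp_rot: [-0.502, 0.449, -0.499, 0.545]
ft_force: [0.1, 0.5, -0.3]
opening: 0.0426
```

```bash
python3 - <<'E'
from h import *
settle(3); go((.641,.080,.055),psi=7)
E
```

```text
t 13.75 pos [0.653  0.0791 0.116 ] psi 5.6 tilt [ 0.091 -0.004 -0.996] F [ 1.3 -0.1  1.6] op 0.0426 q7 -0.03
 turn units -0.29
 to (0.641, 0.08, 0.055) shift [-0.0028  0.0597 -0.0173] rows 1.6
```

Emit:
drive_tool([
  [[-0.004,0.034,-0.01],0,0.5],
  [[-0.001,0.03,-0.012],0,0.5],
])

```text
time: 13.92
tool_pos: [0.6478, 0.0816, 0.0613]
tcp_rot: [-0.496, 0.445, -0.505, 0.549]
ft_force: [-0.6, 0.4, -0.9]
opening: 0.0427
```

```bash
python3 - <<'E'
from h import *
settle(3); go((.641,.080,.055),psi=7)
E
```

```text
t 14.07 pos [0.6454 0.0804 0.0598] psi 5.4 tilt [ 0.107 -0.003 -0.994] F [-0.1 -0.6  1.2] op 0.0429 q7 -0.03
 turn units -0.32
 to (0.641, 0.08, 0.055) shift [-0.      0.0043 -0.0049] rows 0.2
```

Emit:
drive_tool([
  [[0,0.006,-0.006],0,0.4],
  [[0,0,0],0,0],
  [[0,0,0],0,0],
  [[0,0,0],0,0],
])

```text
time: 14.4
tool_pos: [0.6473, 0.0795, 0.0631]
tcp_rot: [-0.493, 0.444, -0.508, 0.55]
ft_force: [0.4, -0.3, -0.4]
opening: 0.0265
```

```bash
python3 - <<'E'
from h import *
go((.641,.080,.055),psi=7)
E
```

```text
t 14.4 pos [0.6473 0.0795 0.0631] psi 5.3 tilt [ 0.121 -0.001 -0.993] F [ 0.4 -0.3 -0.4] op 0.0265 q7 -0.03
 turn units -0.34
 to (0.641, 0.08, 0.055) shift [-0.0012  0.0073 -0.0071] rows 0.3
```

Emit:
drive_tool([
  [[0,-0.02,0],0,0],
  [[0,-0.02,0],0,0],
  [[0,-0.02,0],0,0],
  [[0,-0.02,0],0,0],
  [[0,-0.02,0],0,0],
])

```text
time: 14.82
tool_pos: [0.6351, 0.079, 0.1669]
tcp_rot: [-0.493, 0.444, -0.508, 0.55]
ft_force: [-0.7, 0.7, 0.1]
opening: 0.0266
```

Emit:
drive_tool([
  [[0,-0.02,0],0,0],
  [[0,-0.02,0],0,0],
  [[0,-0.02,0],0,0],
  [[0,-0.02,0],0,0],
  [[0,-0.02,0],0,0],
])

```text
time: 15.23
tool_pos: [0.6244, 0.0789, 0.2783]
tcp_rot: [-0.49, 0.442, -0.51, 0.552]
ft_force: [0.6, 0.2, 0.8]
opening: 0.0264
```

```bash
python3 - <<'E'
from h import *
go(psi=7);settle(2); go((.4598,-.193,.215),psi=7)
E
```

```text
t 15.23 pos [0.6244 0.0789 0.2783] psi 5.2 tilt [ 0.13   0.    -0.991] F [0.6 0.2 0.8] op 0.0264 q7 -0.06
 turn units -0.36
t 15.33 pos [0.6269 0.0793 0.282 ] psi 5.2 tilt [ 0.138  0.002 -0.99 ] F [ 0.6 -0.2  0.7] op 0.0265 q7 -0.06
 turn units -0.36
 to (0.4598, -0.193, 0.215) shift [ 0.2555  0.0429 -0.1985] rows 8.2
```

Emit:
drive_tool([
  [[0.032,0.003,-0.025],0,0],
  [[0.032,0.003,-0.025],0,0],
  [[0.032,0.003,-0.025],0,0],
  [[0.032,0.003,-0.025],0,0],
  [[0.032,0.003,-0.025],0,0],
])

```text
time: 15.75
tool_pos: [0.525, -0.0847, 0.255]
tcp_rot: [-0.486, 0.433, -0.508, 0.564]
ft_force: [-0.0, -1.4, -0.3]
opening: 0.0268
```

Emit:
drive_tool([
  [[0.032,0.004,-0.025],0,0],
  [[0.032,0.004,-0.025],0,0],
  [[0.029,0.004,-0.023],0,0],
])

```text
time: 16.0
tool_pos: [0.4624, -0.1888, 0.2336]
tcp_rot: [-0.485, 0.431, -0.51, 0.565]
ft_force: [0.5, 0.1, 0.3]
opening: 0.0264
```

```bash
python3 - <<'E'
from h import *
go();settle(3); go((.4598,-.193,.2),(.4598,-.193,.179),psi=7); print(status.observe()['q'].round(3))
E
```

```text
t 16.0 pos [ 0.4624 -0.1888  0.2336] psi 6.3 tilt [ 0.158  0.01  -0.987] F [0.5 0.1 0.3] op 0.0264 q7 0.59
t 16.15 pos [ 0.4616 -0.19    0.2332] psi 5.9 tilt [ 0.156  0.009 -0.988] F [ 0.8  1.  -0.4] op 0.0265 q7 0.59
 turn units -0.21
 to (0.4598, -0.193, 0.2) shift [ 0.0025  0.0325 -0.0072] rows 0.8
 to (0.4598, -0.193, 0.179) shift [-0.0002  0.0207 -0.0033] rows 0.5
[ 0.1    0.111  0.305  2.055 -0.137  0.845  0.589]
```

Emit:
drive_tool([
  [[0.003,0.036,-0.008],0,0],
  [[0,0.018,-0.004],0,0],
])

```text
time: 16.32
tool_pos: [0.4638, -0.1948, 0.1823]
tcp_rot: [-0.482, 0.429, -0.515, 0.565]
ft_force: [-1.5, -0.2, -0.2]
opening: 0.0267
```

```bash
python3 - <<'E'
from h import *
settle(3); go((.4598,-.193,.179),psi=7)
E
```

```text
t 16.47 pos [ 0.4648 -0.194   0.1836] psi 6.0 tilt [ 0.168  0.007 -0.986] F [ 0.7 -0.2  0.8] op 0.0265 q7 0.65
 turn units -0.19
 to (0.4598, -0.193, 0.179) shift [-0.0015  0.0037 -0.0056] rows 0.2
```

Emit:
drive_tool([
  [[-0.001,0.006,-0.009],0,0],
])

```text
time: 16.55
tool_pos: [0.4602, -0.1938, 0.1785]
tcp_rot: [-0.482, 0.427, -0.515, 0.566]
ft_force: [-0.3, -0.3, 0.6]
opening: 0.0263
```

```bash
python3 - <<'E'
from h import *
settle(1)
p,d=shot('scene'); q,e=shot('top'); go((.4598,-.193,.179),psi=7)
cv2.imwrite('pics/b4.png',cv2.cvtColor(np.hstack([cv2.resize(p[180:300,190:310],None,fx=3,fy=3),cv2.resize(q[240:360,330:450],None,fx=3,fy=3)]),cv2.COLOR_RGB2BGR))
E
```

```text
t 16.7 pos [ 0.4566 -0.1933  0.1765] psi 6.1 tilt [ 0.167  0.007 -0.986] F [ 0.4 -0.2  0.5] op 0.0267 q7 0.67
 turn units -0.19
 to (0.4598, -0.193, 0.179) shift [ 0.     -0.0019  0.0036] rows 0.1
```

View pics/b4.png

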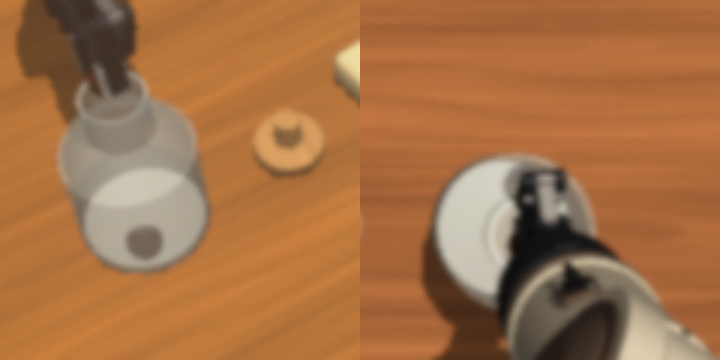

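The gripper is centred over the mouth, with the fingertips at (115,95) in the left half.

Emit:
drive_tool([
  [[0,0,0.003],0,0.6],
  [[0,0,0],0,0.6],
  [[0,-0.02,0],0,0.6],
  [[0,-0.04,0],0,0.5],
  [[0,-0.04,0],0,0.5],
])

```text
time: 17.12
tool_pos: [0.4404, -0.1909, 0.2733]
tcp_rot: [-0.485, 0.432, -0.51, 0.564]
ft_force: [1.4, -0.7, 0.9]
opening: 0.0427
```

```bash
python3 - <<'E'
from h import *
settle(3); p,d=shot('scene'); go((.40,.0,.30),(.33,.0,.30),psi=7); print(status.observe()['q'].round(3))
m=p[180:300,190:310]; print('dark px in jar', (m[55:95,25:75].max(-1)<115).sum())
cv2.imwrite('pics/b5.png',cv2.cvtColor(cv2.resize(m,None,fx=3,fy=3),cv2.COLOR_RGB2BGR))
E
```

```text
t 17.32 pos [ 0.4425 -0.1915  0.2746] psi 6.2 tilt [ 0.163  0.009 -0.987] F [ 0.8 -0.1 -2. ] op 0.0428 q7 0.57
 turn units -0.16
 to (0.4, 0.0, 0.3) shift [-0.1947 -0.0302 -0.0171] rows 4.9
 to (0.33, 0.0, 0.3) shift [-0.0075 -0.0114 -0.0687] rows 1.8
[ 0.098  0.023  0.316  2.043 -0.101  0.933  0.575]
dark px in jar 66
```

View pics/b5.png

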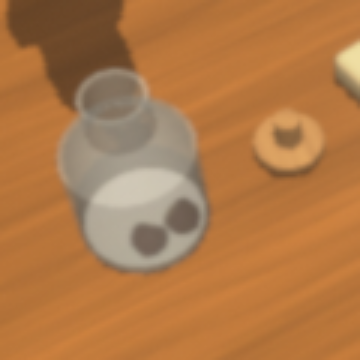

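Both nuts are in the jar, at (150,240) and (183,215). Next I'm pushing towards the inner reach limit, clear of everything, to see whether that takes the tilt out.

Emit:
drive_tool([
  [[-0.038,-0.008,-0.012],0,0.5],
  [[-0.038,-0.008,-0.012],0,0.5],
  [[-0.038,-0.008,-0.012],0,0.5],
  [[-0.038,-0.008,-0.012],0,0.5],
  [[-0.03,-0.008,-0.012],0,0.5],
])

```text
time: 17.73
tool_pos: [0.3548, -0.0168, 0.2959]
tcp_rot: [-0.485, 0.435, -0.513, 0.559]
ft_force: [0.0, 1.6, 0.1]
opening: 0.0427
```

Emit:
drive_tool([
  [[0,0,-0.04],0,0.5],
  [[0,0,-0.04],0,0.5],
])

```text
time: 17.9
tool_pos: [0.3265, -0.0129, 0.28]
tcp_rot: [-0.494, 0.435, -0.501, 0.562]
ft_force: [-0.2, 0.3, 0.1]
opening: 0.0424
```

```bash
python3 - <<'E'
from h import *
go();settle(2); go(); print(status.observe()['q'].round(3))
E
```

```text
t 17.9 pos [ 0.3265 -0.0129  0.28  ] psi 6.9 tilt [ 0.134  0.01  -0.991] F [-0.2  0.3  0.1] op 0.0424 q7 0.19
t 18.0 pos [ 0.3254 -0.018   0.2786] psi 6.1 tilt [ 0.13   0.007 -0.991] F [-0.7 -0.5 -0.2] op 0.0426 q7 0.19
[ 0.25  -0.298 -0.215  2.293 -0.089  1.012  0.187]
```

Emit:
drive_tool([
  [[0,0,-0.03],0,0.5],
  [[0,0,-0.03],0,0.5],
  [[0,0,-0.03],0,0.5],
])

```text
time: 18.25
tool_pos: [0.2856, -0.036, 0.2397]
tcp_rot: [-0.499, 0.456, -0.493, 0.548]
ft_force: [0.1, -0.2, -0.5]
opening: 0.0425
```

```bash
python3 - <<'E'
from h import *
go();settle(2); go(); print(status.observe()['q'].round(3))
E
```

```text
t 18.25 pos [ 0.2856 -0.036   0.2397] psi 5.5 tilt [ 0.085  0.016 -0.996] F [ 0.1 -0.2 -0.5] op 0.0425 q7 0.2
t 18.35 pos [ 0.2827 -0.0374  0.238 ] psi 5.2 tilt [ 0.08   0.015 -0.997] F [-0.7 -0.  -0.5] op 0.0427 q7 0.21
[ 0.164 -0.304 -0.081  2.392 -0.056  0.974  0.206]
```

Emit:
drive_tool([
  [[0,-0.01,-0.03],0,0.5],
  [[0,-0.01,-0.03],0,0.5],
  [[0,-0.01,-0.03],0,0.5],
])

```text
time: 18.6
tool_pos: [0.2437, -0.0546, 0.225]
tcp_rot: [-0.51, 0.482, -0.465, 0.54]
ft_force: [0.3, -0.9, -0.1]
opening: 0.0427
```

```bash
python3 - <<'E'
from h import *
go();settle(2); go(); print(status.observe()['q'].round(3))
E
```

```text
t 18.6 pos [ 0.2437 -0.0546  0.225 ] psi 5.9 tilt [ 0.011  0.047 -0.999] F [ 0.3 -0.9 -0.1] op 0.0427 q7 0.35
t 18.7 pos [ 0.2431 -0.0581  0.2253] psi 5.1 tilt [ 0.012  0.045 -0.999] F [ 0.3 -0.4  0.8] op 0.0423 q7 0.35
[ 0.306 -0.305 -0.091  2.422 -0.086  1.023  0.353]
```

Emit:
drive_tool([
  [[-0.01,-0.01,-0.035],0,0.5],
  [[-0.01,-0.01,-0.035],0,0.5],
])

```text
time: 18.87
tool_pos: [0.2152, -0.0608, 0.2273]
tcp_rot: [-0.511, 0.514, -0.445, 0.527]
ft_force: [0.0, -0.7, 0.4]
opening: 0.0424
```

```bash
python3 - <<'E'
from h import *
settle(2); go((.40,-.0,.25),(.60,.13,.2),psi=7); print(status.observe()['q'].round(3))
q,e=shot('top')
for x in nuts(q): print(*x)
E
```

```text
t 18.97 pos [ 0.2149 -0.0604  0.227 ] psi 4.7 tilt [-0.056  0.082 -0.995] F [ 0.7  0.6 -0.2] op 0.0429 q7 0.38
 turn units -0.46
 to (0.4, -0.0, 0.25) shift [-0.0477 -0.0284  0.1881] rows 4.9
 to (0.6, 0.13, 0.2) shift [-0.1093  0.0492  0.2122] rows 6.1
[ 2.610e-01 -3.050e-01 -2.000e-03  2.422e+00 -7.400e-02  1.102e+00
  3.750e-01]
[226.5 234.4] 104 [0.6371 0.1463 0.064 ]
[196.9 239.8] 106 [0.625  0.2114 0.064 ]
```

Emit:
drive_tool([
  [[-0.01,-0.006,0.038],0,0.5],
  [[-0.01,-0.006,0.038],0,0.5],
  [[-0.01,-0.006,0.038],0,0.5],
  [[-0.01,-0.006,0.038],0,0.5],
  [[-0.01,-0.005,0.038],-0.2,0.5],
])

```text
time: 19.43
tool_pos: [0.4073, 0.0062, 0.2513]
tcp_rot: [-0.512, 0.506, -0.446, 0.532]
ft_force: [0.4, -0.3, 0.1]
opening: 0.0429
```

Emit:
drive_tool([
  [[-0.018,0.006,0.036],-0.2,0.5],
  [[-0.018,0.006,0.036],0,0.5],
  [[-0.018,0.006,0.036],0,0.5],
  [[-0.018,0.006,0.036],0,0.5],
  [[-0.018,0.006,0.036],0,0.5],
])

```text
time: 19.85
tool_pos: [0.58, 0.1201, 0.2263]
tcp_rot: [-0.511, 0.497, -0.446, 0.541]
ft_force: [0.8, -0.6, 1.2]
opening: 0.0433
```

```bash
python3 - <<'E'
from h import *
settle(2); go((.638,.1455,.12),(.638,.1455,.055),psi=7); print(status.observe()['q'].round(3))
E
```

```text
t 19.95 pos [0.581  0.1242 0.2241] psi 6.5 tilt [-0.028  0.082 -0.996] F [-1.   0.7 -0. ] op 0.0429 q7 -0.13
 turn units -0.09
 to (0.638, 0.1455, 0.12) shift [-0.0058  0.1039  0.061 ] rows 3.0
 to (0.638, 0.1455, 0.055) shift [0.0055 0.0648 0.0012] rows 1.6
[-0.024  0.394 -0.232  1.7    0.002  1.065 -0.126]
```

Emit:
drive_tool([
  [[-0.002,0.033,0.021],0,0.5],
  [[-0.002,0.036,0.021],0,0.5],
  [[-0.002,0.036,0.02],0,0.5],
])

```text
time: 20.2
tool_pos: [0.6462, 0.1517, 0.1277]
tcp_rot: [-0.507, 0.492, -0.448, 0.548]
ft_force: [0.5, -0.6, 0.5]
opening: 0.043
```

```bash
python3 - <<'E'
from h import *
settle(3); go((.638,.1455,.055),psi=7)
E
```

```text
t 20.35 pos [0.641  0.1511 0.1217] psi 6.7 tilt [-0.022  0.083 -0.996] F [-0.  -0.1  0.1] op 0.0428 q7 -0.16
 turn units -0.06
 to (0.638, 0.1455, 0.055) shift [ 0.0109  0.0661 -0.0028] rows 1.7
```

Emit:
drive_tool([
  [[0.006,0.034,-0.001],0,0.5],
  [[0.006,0.03,-0.001],0,0.5],
])

```text
time: 20.52
tool_pos: [0.6466, 0.1485, 0.0651]
tcp_rot: [-0.506, 0.491, -0.448, 0.55]
ft_force: [-1.3, 0.2, -0.8]
opening: 0.0425
```

```bash
python3 - <<'E'
from h import *
settle(3); go((.638,.1455,.055),psi=7)
E
```

```text
t 20.67 pos [0.6454 0.1475 0.065 ] psi 6.7 tilt [-0.008  0.086 -0.996] F [ 1.1  0.2 -0. ] op 0.0427 q7 -0.16
 turn units -0.06
 to (0.638, 0.1455, 0.055) shift [ 0.0019  0.0098 -0.0076] rows 0.3
```

Emit:
drive_tool([
  [[0.002,0.0,-0.009],0,0.5],
  [[0.001,0.013,-0.003],0,0.5],
])

```text
time: 20.83
tool_pos: [0.6396, 0.1458, 0.0606]
tcp_rot: [-0.503, 0.489, -0.45, 0.552]
ft_force: [-0.1, 0.8, 1.3]
opening: 0.0428
```

```bash
python3 - <<'E'
from h import *
settle(2); go((.638,.1455,.055),psi=7)
E
```

```text
t 20.93 pos [0.6373 0.1458 0.0569] psi 6.7 tilt [ 0.     0.087 -0.996] F [ 0.2 -0.2 -0.1] op 0.0426 q7 -0.16
 turn units -0.07
 to (0.638, 0.1455, 0.055) shift [0.0005 0.0019 0.0007] rows 0.1
```

Good; close and lift with fast rows.

Emit:
drive_tool([
  [[0,0.004,0],0,0.3],
  [[0,0.001,0],0,0],
  [[0,0.001,0],0,0],
])

```text
time: 21.18
tool_pos: [0.6405, 0.1472, 0.0554]
tcp_rot: [-0.503, 0.488, -0.451, 0.553]
ft_force: [0.2, -0.6, -0.9]
opening: 0.027
```

```bash
python3 - <<'E'
from h import *
settle(2); go(psi=7)
E
```

```text
t 21.28 pos [0.6404 0.1472 0.055 ] psi 6.6 tilt [ 0.007  0.089 -0.996] F [-0.6 -0.5  3.5] op 0.0267 q7 -0.16
 turn units -0.07
```

Emit:
drive_tool([
  [[0,-0.04,0],0,0],
  [[0,-0.041,0],0,0],
  [[0,-0.041,0],0,0],
  [[0,-0.041,0],0,0],
])

```text
time: 21.62
tool_pos: [0.6309, 0.1323, 0.2076]
tcp_rot: [-0.51, 0.495, -0.444, 0.546]
ft_force: [1.0, -0.7, 0.4]
opening: 0.0267
```

```bash
python3 - <<'E'
from h import *
settle(2); go((.4598,-.193,.215),psi=7)
E
```

```text
t 21.72 pos [0.6369 0.1328 0.2151] psi 6.7 tilt [-0.005  0.087 -0.996] F [1.  0.5 0.9] op 0.0267 q7 -0.13
 turn units -0.06
 to (0.4598, -0.193, 0.215) shift [ 0.3017 -0.0275 -0.2139] rows 9.3
```

Emit:
drive_tool([
  [[0.033,-0.003,-0.023],0,0],
  [[0.033,-0.003,-0.023],0,0],
  [[0.033,-0.003,-0.023],0,0],
  [[0.033,-0.003,-0.023],0,0],
  [[0.033,-0.003,-0.023],0,0],
])

```text
time: 22.13
tool_pos: [0.5449, -0.0368, 0.2157]
tcp_rot: [-0.506, 0.485, -0.443, 0.559]
ft_force: [0.9, 0.2, -0.7]
opening: 0.0262
```

Emit:
drive_tool([
  [[0.033,-0.003,-0.023],0,0],
  [[0.033,-0.003,-0.023],0,0],
  [[0.033,-0.003,-0.023],0,0],
  [[0.03,-0.003,-0.021],0,0],
])

```text
time: 22.47
tool_pos: [0.4687, -0.1829, 0.2129]
tcp_rot: [-0.506, 0.485, -0.443, 0.559]
ft_force: [1.0, -0.0, 0.2]
opening: 0.0268
```

```bash
python3 - <<'E'
from h import *
settle(3); go((.4598,-.193,.174),psi=7)
E
```

```text
t 22.62 pos [ 0.4683 -0.1847  0.2128] psi 7.5 tilt [ 0.004  0.095 -0.995] F [-0.3  0.8 -0.6] op 0.0268 q7 0.54
 turn units 0.09
 to (0.4598, -0.193, 0.174) shift [ 0.0107  0.0378 -0.0102] rows 1.0
```

Emit:
drive_tool([
  [[0.01,0.018,-0.011],0,0],
  [[0.003,0.023,-0.003],0,0],
])

```text
time: 22.78
tool_pos: [0.4612, -0.1956, 0.1739]
tcp_rot: [-0.504, 0.483, -0.447, 0.559]
ft_force: [0.2, -0.7, -1.0]
opening: 0.0267
```

```bash
python3 - <<'E'
from h import *
settle(3); go((.4598,-.193,.174),psi=7)
E
```

```text
t 22.93 pos [ 0.4605 -0.1919  0.1722] psi 7.7 tilt [ 0.008  0.097 -0.995] F [-0.  -0.1  1.2] op 0.0271 q7 0.58
 turn units 0.14
 to (0.4598, -0.193, 0.174) shift [ 0.0008 -0.0019 -0.0008] rows 0.1
```

Within 1–2 mm of the mouth centre. Release, go up and head back.

Emit:
drive_tool([
  [[0.001,-0.001,0],0,0.6],
  [[0,0,0],0,0.6],
  [[0,-0.02,0],0,0.6],
  [[0,-0.03,0],0,0.5],
  [[-0.036,-0.006,0.02],0,0.5],
])

```text
time: 23.35
tool_pos: [0.4752, -0.1639, 0.2359]
tcp_rot: [-0.504, 0.486, -0.445, 0.558]
ft_force: [1.8, -0.3, 0.6]
opening: 0.0431
```

Emit:
drive_tool([
  [[-0.036,0,0.015],0,0.5],
  [[-0.036,0,0.015],0,0.5],
  [[-0.036,0,0.015],0,0.5],
  [[-0.036,0,0.015],0,0.5],
  [[-0.036,0,0.015],0,0.5],
])

```text
time: 23.77
tool_pos: [0.5341, 0.0301, 0.2665]
tcp_rot: [-0.5, 0.481, -0.452, 0.561]
ft_force: [0.4, 0.1, -0.5]
opening: 0.0426
```

```bash
python3 - <<'E'
from h import *
settle(1); p,d=shot('scene'); q,_=shot('top'); go((.626,.2105,.215),psi=7)
for x in nuts(q): print(*x)
m=p[180:300,190:310]; print('dark px in jar', (m[55:95,25:75].max(-1)<115).sum())
cv2.imwrite('pics/b6.png',cv2.cvtColor(cv2.resize(m,None,fx=3,fy=3),cv2.COLOR_RGB2BGR))
C=pts('scene',d);m=(C[...,2]>.06)&(C[...,2]<.09)&(np.hypot(C[...,0]-.6261,C[...,1]-.21)<.03); print('nut',C[m].mean(0).round(4),m.sum(),'(before .6336 .2065)')
E
```

```text
t 23.92 pos [0.5344 0.0332 0.2665] psi 7.7 tilt [ 0.026  0.093 -0.995] F [ 0.4 -1.3  0.8] op 0.043 q7 0.07
 turn units 0.14
 to (0.626, 0.2105, 0.215) shift [-0.1578  0.0702  0.1125] rows 5.2
[194.6 239.2] 60 [0.6261 0.2166 0.064 ]
[193.5 272.3] 87 [0.5532 0.2162 0.064 ]
dark px in jar 53
nut [0.6337 0.2064 0.0695] 101 (before .6336 .2065)
```

View pics/b6.png

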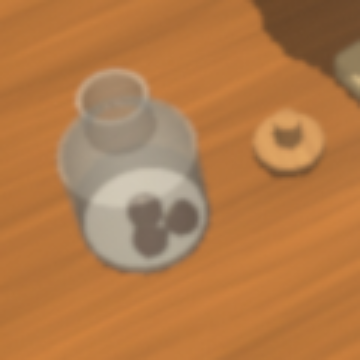

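Three nuts are in the jar, at (145,208), (182,217) and (150,238). Next is the last one.

Emit:
drive_tool([
  [[-0.031,0.015,0.022],0,0.5],
  [[-0.031,0.015,0.022],0.1,0.5],
  [[-0.031,0.015,0.022],0,0.5],
  [[-0.031,0.015,0.022],0,0.5],
  [[-0.028,0.015,0.02],0,0.5],
])

```text
time: 24.33
tool_pos: [0.6297, 0.1912, 0.2159]
tcp_rot: [-0.494, 0.481, -0.462, 0.557]
ft_force: [0.6, -0.2, -0.0]
opening: 0.0428
```

```bash
python3 - <<'E'
from h import *
settle(3); go((.6265,.2105,.12),(.6265,.2105,.055),psi=7)
E
```

```text
t 24.48 pos [0.6276 0.1934 0.2141] psi 6.4 tilt [ 0.035  0.085 -0.996] F [-0.5 -0.8 -0.1] op 0.0427 q7 -0.27
 turn units -0.11
 to (0.6265, 0.2105, 0.12) shift [-0.0095  0.0951 -0.0034] rows 2.4
 to (0.6265, 0.2105, 0.055) shift [ 0.0053  0.0647 -0.0029] rows 1.6
```

Emit:
drive_tool([
  [[-0.004,0.035,-0.003],0,0.5],
  [[-0.003,0.035,-0.003],0,0.5],
  [[-0.003,0.034,-0.003],0,0.5],
])

```text
time: 24.73
tool_pos: [0.6316, 0.2067, 0.1202]
tcp_rot: [-0.49, 0.477, -0.466, 0.562]
ft_force: [1.2, -0.5, -0.7]
opening: 0.0427
```

```bash
python3 - <<'E'
from h import *
settle(3); go((.6265,.2105,.055),psi=7)
q,_=shot('top')
for x in nuts(q): print(*x)
E
```

```text
t 24.88 pos [0.6276 0.2062 0.1171] psi 6.1 tilt [ 0.047  0.084 -0.995] F [-0.4  0.7  0.3] op 0.0427 q7 -0.31
 turn units -0.17
 to (0.6265, 0.2105, 0.055) shift [ 0.0004  0.0622 -0.004 ] rows 1.6
[186.8 239.4] 1203 [0.6257 0.2336 0.064 ]
```

Emit:
drive_tool([
  [[0,0.032,-0.004],0,0.5],
  [[0,0.031,-0.004],0,0.5],
])

```text
time: 25.1
tool_pos: [0.6363, 0.211, 0.0693]
tcp_rot: [-0.484, 0.474, -0.47, 0.566]
ft_force: [-0.5, -0.3, -0.7]
opening: 0.0425
```

```bash
python3 - <<'E'
from h import *
settle(3); go((.6265,.2105,.055),psi=7)
E
```

```text
t 25.25 pos [0.6336 0.2109 0.0669] psi 5.9 tilt [ 0.067  0.088 -0.994] F [-0.4  0.5  0.6] op 0.0423 q7 -0.34
 turn units -0.22
 to (0.6265, 0.2105, 0.055) shift [ 0.0006  0.0113 -0.008 ] rows 0.3
```

Emit:
drive_tool([
  [[0,0.0,-0.008],0,0.5],
  [[0,0.014,-0.003],0,0.5],
])

```text
time: 25.42
tool_pos: [0.6294, 0.2113, 0.0601]
tcp_rot: [-0.482, 0.473, -0.472, 0.567]
ft_force: [-0.6, 1.2, 0.3]
opening: 0.0427
```

```bash
python3 - <<'E'
from h import *
settle(2); go((.6265,.2105,.055),psi=7)
E
```

```text
t 25.52 pos [0.6266 0.2107 0.0557] psi 5.8 tilt [ 0.073  0.089 -0.993] F [-1.  -0.1 -0.6] op 0.0425 q7 -0.35
 turn units -0.23
 to (0.6265, 0.2105, 0.055) shift [ 0.0002  0.0007 -0.0002] rows 0.0
```

Emit:
drive_tool([
  [[0,0.003,-0.001],0,0.3],
  [[0,0.001,0],0,0],
  [[0,0.001,0],0,0],
])

```text
time: 25.77
tool_pos: [0.6272, 0.2112, 0.0537]
tcp_rot: [-0.483, 0.473, -0.471, 0.566]
ft_force: [-3.3, -1.8, 7.3]
opening: 0.0268
```

```bash
python3 - <<'E'
from h import *
settle(2); go(psi=7)
E
```

```text
t 25.87 pos [0.6272 0.2112 0.0536] psi 5.8 tilt [ 0.076  0.089 -0.993] F [-2.6 -1.1  6.5] op 0.0269 q7 -0.35
 turn units -0.23
```

Emit:
drive_tool([
  [[0,-0.04,0],0,0],
  [[0,-0.041,0],0,0],
  [[0,-0.041,0],0,0],
  [[0,-0.041,0],0,0],
])

```text
time: 26.2
tool_pos: [0.6066, 0.1949, 0.2054]
tcp_rot: [-0.492, 0.479, -0.465, 0.559]
ft_force: [1.3, 0.3, -0.5]
opening: 0.0268
```

```bash
python3 - <<'E'
from h import *
settle(2); go((.4598,-.193,.22),psi=7)
E
```

```text
t 26.3 pos [0.6122 0.1963 0.213 ] psi 5.9 tilt [ 0.063  0.087 -0.994] F [0.7 1.2 0.8] op 0.0265 q7 -0.29
 turn units -0.22
 to (0.4598, -0.193, 0.22) shift [ 0.3687 -0.0504 -0.1906] rows 10.5
```

Emit:
drive_tool([
  [[0.036,-0.005,-0.0185],0,0],
  [[0.036,-0.005,-0.0185],0,0],
  [[0.036,-0.005,-0.0185],0,0],
  [[0.036,-0.005,-0.0185],0,0],
  [[0.036,-0.005,-0.0185],0,0],
])

```text
time: 26.72
tool_pos: [0.5408, 0.0147, 0.2189]
tcp_rot: [-0.487, 0.47, -0.463, 0.573]
ft_force: [1.5, -1.1, -1.2]
opening: 0.0268
```

Emit:
drive_tool([
  [[0.036,-0.005,-0.0185],0,0],
  [[0.036,-0.005,-0.0185],0,0],
  [[0.036,-0.005,-0.0185],0,0],
  [[0.036,-0.005,-0.0185],0,0],
  [[0.036,-0.005,-0.0185],0,0],
])

```text
time: 27.13
tool_pos: [0.4676, -0.1812, 0.2202]
tcp_rot: [-0.487, 0.468, -0.464, 0.573]
ft_force: [0.7, -1.1, -0.7]
opening: 0.0269
```

```bash
python3 - <<'E'
from h import *
settle(3); go((.4598,-.193,.174),psi=7)
E
```

```text
t 27.28 pos [ 0.4671 -0.1836  0.22  ] psi 6.7 tilt [ 0.076  0.095 -0.993] F [ 0.5  0.4 -0.1] op 0.0266 q7 0.57
 turn units -0.06
 to (0.4598, -0.193, 0.174) shift [ 0.0123  0.0442 -0.0123] rows 1.2
```

Emit:
drive_tool([
  [[0.01,0.02,-0.012],0,0],
  [[0.004,0.027,-0.005],0,0],
])

```text
time: 27.45
tool_pos: [0.4611, -0.1956, 0.1749]
tcp_rot: [-0.484, 0.466, -0.47, 0.573]
ft_force: [-0.7, 0.5, -0.2]
opening: 0.0266
```

```bash
python3 - <<'E'
from h import *
settle(3); go((.4598,-.193,.174),psi=7)
E
```

```text
t 27.6 pos [ 0.4596 -0.1918  0.1727] psi 6.9 tilt [ 0.08   0.096 -0.992] F [-0.4  0.1  0.4] op 0.0266 q7 0.61
 turn units -0.02
 to (0.4598, -0.193, 0.174) shift [ 0.0011 -0.0014  0.0002] rows 0.0
```

Emit:
drive_tool([
  [[0.001,-0.001,0],0,0.6],
  [[0,0,0],0,0.6],
  [[0,-0.02,0],0,0.6],
  [[0,-0.04,0],0,0.5],
  [[0,-0.04,0],0,0.5],
])

```text
time: 28.02
tool_pos: [0.4516, -0.1949, 0.2728]
tcp_rot: [-0.488, 0.47, -0.458, 0.576]
ft_force: [0.4, -0.8, -0.1]
opening: 0.0428
```

```bash
python3 - <<'E'
from h import *
settle(2); p,d=shot('scene'); go((.36,.02,.29),(.31,.22,.29),(.28,.21,.29),psi=48)
m=np.hstack([p[180:300,190:310],p[170:290,320:440]])
cv2.imwrite('pics/b7.png',cv2.cvtColor(cv2.resize(m,None,fx=3,fy=3),cv2.COLOR_RGB2BGR))
E
```

```text
t 28.17 pos [ 0.4548 -0.1971  0.2762] psi 7.5 tilt [ 0.08   0.099 -0.992] F [-0.2 -0.1 -1.5] op 0.0427 q7 0.62
 turn units -8.1
 to (0.36, 0.02, 0.29) shift [-2.284e-01  2.000e-04 -6.420e-02] rows 5.9
 to (0.31, 0.22, 0.29) shift [-0.2042  0.0157 -0.0235] rows 5.2
 to (0.28, 0.21, 0.29) shift [ 0.0057 -0.0034 -0.0309] rows 0.8
```

View pics/b7.png

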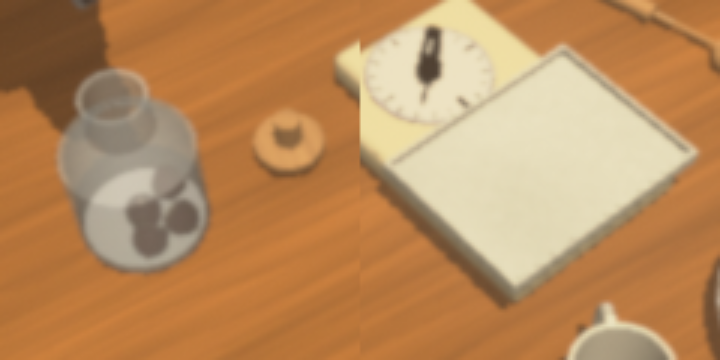

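All four nuts are in the jar and the pan is empty. Next I'm taking out the tilt on the left side, before the knob.

Emit:
drive_tool([
  [[-0.039,0,-0.011],0,0.5],
  [[-0.039,0,-0.011],0,0.5],
  [[-0.039,0,-0.011],0,0.5],
  [[-0.039,0,-0.011],0,0.5],
  [[-0.039,0,-0.011],0,0.5],
])

```text
time: 28.58
tool_pos: [0.3755, -0.0119, 0.2878]
tcp_rot: [-0.484, 0.466, -0.467, 0.574]
ft_force: [0.7, 0.9, 0.8]
opening: 0.0429
```

Emit:
drive_tool([
  [[-0.036,0,-0.01],0,0.5],
  [[-0.04,0.003,-0.005],0,0.5],
  [[-0.04,0.003,-0.005],0,0.5],
  [[-0.04,0.003,-0.005],0,0.5],
  [[-0.04,0.003,-0.005],0,0.5],
])

```text
time: 29.0
tool_pos: [0.3153, 0.1853, 0.289]
tcp_rot: [-0.485, 0.463, -0.468, 0.575]
ft_force: [0.7, 0.4, 0.9]
opening: 0.0427
```

Emit:
drive_tool([
  [[0,0,0],-1.37,0.5],
  [[0,0,0],-1.37,0.5],
  [[0,0,0],-1.37,0.5],
  [[0,0,0],-1.37,0.5],
  [[0,0,0],-1.37,0.5],
])

```text
time: 29.42
tool_pos: [0.3086, 0.1982, 0.2895]
tcp_rot: [-0.606, 0.263, -0.296, 0.69]
ft_force: [-0.6, 0.8, -0.0]
opening: 0.0424
```

```bash
python3 - <<'E'
from h import *
settle(2);  go((.22,.17,.29),psi=48); print(status.observe()['q'].round(3))
E
```

```text
t 29.52 pos [0.3086 0.1981 0.2895] psi 43.0 tilt [ 0.091  0.091 -0.992] F [-0.3 -0.9  0.5] op 0.0428 q7 0.35
 turn units -0.99
 to (0.22, 0.17, 0.29) shift [-0.04   -0.0111 -0.0832] rows 2.3
[ 0.106 -0.237 -0.609  2.195 -0.201  1.026  0.348]
```

Emit:
drive_tool([
  [[0,-0.005,-0.035],-0.5,0.5],
  [[0,-0.005,-0.035],-0.5,0.5],
  [[0,-0.005,-0.035],0,0.5],
  [[0,-0.005,-0.035],0,0.5],
])

```text
time: 29.85
tool_pos: [0.2724, 0.1523, 0.278]
tcp_rot: [-0.617, 0.257, -0.279, 0.69]
ft_force: [0.5, -0.1, 0.8]
opening: 0.0425
```

```bash
python3 - <<'E'
from h import *
settle(2);  go(psi=48); print(status.observe()['q'].round(3))
E
```

```text
t 29.95 pos [0.2702 0.1529 0.2764] psi 45.7 tilt [ 0.062  0.083 -0.995] F [-0.2 -0.1  0.4] op 0.0429 q7 0.28
 turn units -0.45
[-0.505 -0.305 -0.042  2.304 -0.059  1.047  0.28 ]
```

Emit:
drive_tool([
  [[-0.005,-0.005,-0.035],-0.3,0.5],
  [[-0.005,-0.005,-0.035],0,0.5],
  [[-0.005,-0.005,-0.035],0,0.5],
  [[-0.005,-0.005,-0.035],0,0.5],
])

```text
time: 30.28
tool_pos: [0.2453, 0.1346, 0.2537]
tcp_rot: [-0.636, 0.263, -0.257, 0.679]
ft_force: [1.1, -1.5, 2.3]
opening: 0.0427
```

```bash
python3 - <<'E'
from h import *
settle(2);  go(psi=48); print(status.observe()['q'].round(3))
E
```

```text
t 30.38 pos [0.2458 0.13   0.2522] psi 46.1 tilt [ 0.013  0.053 -0.999] F [-0.2 -1.  -0.1] op 0.0429 q7 0.42
 turn units -0.39
[-0.187 -0.306 -0.274  2.351 -0.143  1.055  0.423]
```

Emit:
drive_tool([
  [[0.0,-0.01,-0.035],-0.2,0.5],
  [[0.0,-0.01,-0.035],-0.2,0.5],
  [[0.0,-0.01,-0.035],0,0.5],
])

```text
time: 30.63
tool_pos: [0.2355, 0.1048, 0.2443]
tcp_rot: [-0.646, 0.275, -0.249, 0.667]
ft_force: [-0.8, 0.5, 0.6]
opening: 0.0427
```

```bash
python3 - <<'E'
from h import *
settle(2);  go((.462,.1200,.20),psi=48); print(status.observe()['q'].round(3))
E
```

```text
t 30.73 pos [0.2344 0.1063 0.2439] psi 46.7 tilt [-0.028  0.046 -0.999] F [-0.6  0.2  0.8] op 0.043 q7 0.44
 turn units -0.25
 to (0.462, 0.12, 0.2) shift [0.1586 0.0382 0.1652] rows 5.8
[-0.33  -0.306 -0.1    2.377 -0.095  1.076  0.437]
```

Emit:
drive_tool([
  [[0.027,0.005,0.028],0,0.5],
  [[0.027,0.005,0.028],0,0.5],
  [[0.027,0.005,0.028],0,0.5],
  [[0.027,0.006,0.028],0,0.5],
  [[0.027,0.008,0.028],0,0.5],
])

```text
time: 31.15
tool_pos: [0.4354, 0.1201, 0.2153]
tcp_rot: [-0.64, 0.273, -0.251, 0.673]
ft_force: [0.3, 0.1, 0.6]
opening: 0.043
```

Emit:
drive_tool([
  [[0.022,0.012,0.022],-0.05,0.5],
])

```text
time: 31.23
tool_pos: [0.4709, 0.1232, 0.2035]
tcp_rot: [-0.638, 0.271, -0.251, 0.675]
ft_force: [-0.1, 0.4, 1.8]
opening: 0.0427
```

```bash
python3 - <<'E'
from h import *
settle(3);  go((.4628,.1198,.11),(.4628,.1198,.062),psi=47)
E
```

```text
t 31.38 pos [0.4681 0.1226 0.2013] psi 46.5 tilt [-0.013  0.056 -0.998] F [ 0.2 -0.8 -0.2] op 0.043 q7 0.59
 turn units -0.09
 to (0.4628, 0.1198, 0.11) shift [ 0.0025  0.091  -0.0086] rows 2.3
 to (0.4628, 0.1198, 0.062) shift [ 0.0023  0.0479 -0.0015] rows 1.2
```

Emit:
drive_tool([
  [[0.001,0.032,-0.005],0,0.5],
  [[0.001,0.032,-0.004],0,0.5],
  [[0.001,0.032,-0.004],0,0.5],
])

```text
time: 31.63
tool_pos: [0.4677, 0.1221, 0.1101]
tcp_rot: [-0.634, 0.269, -0.254, 0.679]
ft_force: [0.0, 0.3, 1.6]
opening: 0.0426
```

```bash
python3 - <<'E'
from h import *
settle(3);  go((.4628,.1198,.060),psi=47)
E
```

```text
t 31.78 pos [0.4641 0.1209 0.1086] psi 46.5 tilt [-0.006  0.063 -0.998] F [-0.4  0.1  0.6] op 0.0428 q7 0.62
 turn units -0.1
 to (0.4628, 0.1198, 0.06) shift [ 0.0021  0.0484 -0.0037] rows 1.2
```

Emit:
drive_tool([
  [[0.001,0.026,-0.004],-0.1,0.5],
  [[0.001,0.025,-0.002],0,0.5],
])

```text
time: 31.95
tool_pos: [0.468, 0.1215, 0.0647]
tcp_rot: [-0.634, 0.265, -0.253, 0.681]
ft_force: [0.0, -0.1, 0.4]
opening: 0.0427
```

```bash
python3 - <<'E'
from h import *
settle(3);  go((.4628,.1198,.060),psi=47)
E
```

```text
t 32.1 pos [0.4668 0.1212 0.0638] psi 47.0 tilt [ 0.005  0.067 -0.998] F [-0.2 -0.2  0.6] op 0.0427 q7 0.65
 turn units -0.0
 to (0.4628, 0.1198, 0.06) shift [-0.0019  0.0037 -0.0039] rows 0.1
```

Emit:
drive_tool([
  [[-0.002,0.004,-0.005],0,0.5],
  [[0,0,0],0,0],
  [[0,0,0],0,0],
  [[0,0,0],0,0],
])

```text
time: 32.43
tool_pos: [0.4649, 0.12, 0.0661]
tcp_rot: [-0.633, 0.264, -0.254, 0.682]
ft_force: [1.4, 0.4, -20.0]
opening: 0.0126
```

```bash
python3 - <<'E'
from h import *
settle(2);  go((.4628,.1198,.060),psi=97); print(status.observe()['moment'])
E
```

```text
t 32.53 pos [0.465  0.12   0.0659] psi 47.0 tilt [ 0.012  0.07  -0.997] F [-2.7 -2.6  3.9] op 0.0129 q7 0.65
 turn units -10.0
 to (0.4628, 0.1198, 0.06) shift [-0.0012  0.0059 -0.002 ] rows 0.2
[-0.86184906  0.90062489  0.06344902]
```

Emit:
drive_tool([
  [[0,0.0005,0],-1.2,0],
  [[0,0.0005,0],-1.2,0],
  [[0,0.0005,0],-1.2,0],
  [[0,0.0005,0],-1.2,0],
])

```text
time: 32.87
tool_pos: [0.465, 0.1204, 0.066]
tcp_rot: [-0.673, 0.111, -0.112, 0.723]
ft_force: [-1.1, -0.4, 1.9]
opening: 0.0126
```

```bash
python3 - <<'E'
from h import *
settle(2);  go((.463,.12,.064),psi=97.2); print(status.observe()['moment'])
E
```

```text
t 32.97 pos [0.465  0.1204 0.0659] psi 71.6 tilt [ 0.012  0.07  -0.998] F [-1.   0.   2.4] op 0.0125 q7 1.01
 turn units -5.12
 to (0.463, 0.12, 0.064) shift [-0.0018  0.0019 -0.0011] rows 0.1
[-0.61784215  0.95107803  0.09142913]
```

Emit:
drive_tool([
  [[0,0.0005,0],-1.2,0],
  [[0,0.0005,0],-1.2,0],
  [[0,0.0005,0],-1.2,0],
  [[0,0.0005,0],-1.0,0],
])

```text
time: 33.3
tool_pos: [0.4654, 0.1206, 0.066]
tcp_rot: [-0.682, -0.033, 0.023, 0.73]
ft_force: [-2.2, 0.7, 3.2]
opening: 0.0129
```

```bash
python3 - <<'E'
from h import *
settle(2);  go((.463,.12,.064),psi=97.2)
p,_=shot('scene'); q,_=shot('top')
cv2.imwrite('pics/b8.png',cv2.cvtColor(np.hstack([cv2.resize(p[160:240,295:385],None,fx=5,fy=5,interpolation=cv2.INTER_CUBIC),cv2.resize(q[280:360,190:260],None,fx=5,fy=5,interpolation=cv2.INTER_CUBIC)]),cv2.COLOR_RGB2BGR))
E
```

```text
t 33.4 pos [0.4654 0.1206 0.0659] psi 94.4 tilt [ 0.012  0.069 -0.998] F [-1.5  0.   5. ] op 0.0129 q7 1.34
 turn units -0.56
 to (0.463, 0.12, 0.064) shift [-0.0025  0.0019 -0.0006] rows 0.1
```

View pics/b8.png

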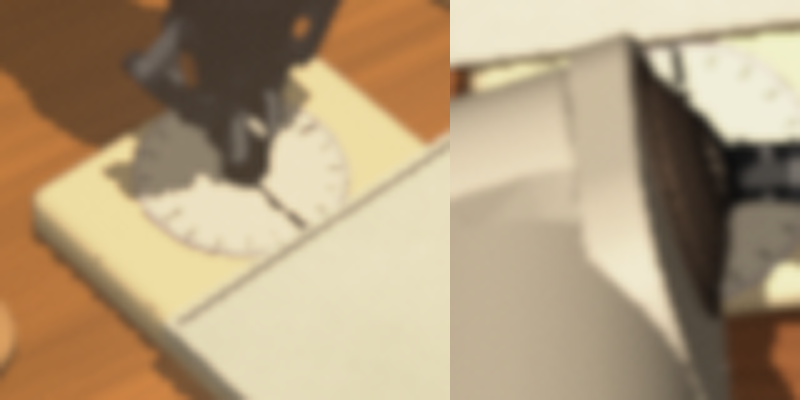

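The scene crop shows the pointer, starting near (262,190), almost in line with the broad bar at (295,222). Next, the numbers.

```bash
cat > dial.py <<'E'
from h import *
p,_=shot('scene'); g=cv2.GaussianBlur(cv2.cvtColor(p,cv2.COLOR_RGB2GRAY),(0,0),.6)
for c in ((.465,.1187),(.463,.1198)):
  for r in range(22,50,2):
    az=np.radians(np.arange(-25,41,.5)); val=[]
    for a in az:
        u,v=proj('scene',(c[0]+r/1e3*np.cos(a),c[1]+r/1e3*np.sin(a),.0435)); val.append(cv2.getRectSubPix(g,(1,1),(u,v))[0,0])
    val=np.array(val,float); w=np.clip(np.percentile(val,70)-val-25,0,None)
    # keep main peak only
    k=w.argmax(); w[abs(np.arange(len(w))-k)>16]=0
    print(c,r,'az',round(float((np.degrees(az)*w).sum()/max(w.sum(),1e-9)),1),'depth',round(w.max()))
E
python3 dial.py
```

```text
(0.465, 0.1187) 22 az 8.0 depth 17
(0.465, 0.1187) 24 az 7.4 depth 21
(0.465, 0.1187) 26 az 6.8 depth 25
(0.465, 0.1187) 28 az 6.0 depth 31
(0.465, 0.1187) 30 az 5.5 depth 36
(0.465, 0.1187) 32 az 5.1 depth 34
(0.465, 0.1187) 34 az 4.9 depth 37
(0.465, 0.1187) 36 az 5.1 depth 26
(0.465, 0.1187) 38 az 5.4 depth 22
(0.465, 0.1187) 40 az 6.7 depth 23
(0.465, 0.1187) 42 az 7.2 depth 26
(0.465, 0.1187) 44 az 7.3 depth 38
(0.465, 0.1187) 46 az 7.3 depth 33
(0.465, 0.1187) 48 az 7.1 depth 37
(0.463, 0.1198) 22 az 4.1 depth 16
(0.463, 0.1198) 24 az 4.6 depth 18
(0.463, 0.1198) 26 az 4.4 depth 21
(0.463, 0.1198) 28 az 4.1 depth 25
(0.463, 0.1198) 30 az 3.5 depth 32
(0.463, 0.1198) 32 az 3.3 depth 36
(0.463, 0.1198) 34 az 3.0 depth 34
(0.463, 0.1198) 36 az 2.9 depth 36Traceback (most recent call last):
  File "dial.py", line 7, in <module>
    u,v=proj('scene',(c[0]+r/1e3*np.cos(a),c[1]+r/1e3*np.sin(a),.0435)); val.append(cv2.getRectSubPix(g,(1,1),(u,v))[0,0])
        ~~~~^^^^^^^^^^^^^^^^^^^^^^^^^^^^^^^^^^^^^^^^^^^^^^^^^^^^^^^^^^^
  File "h.py", line 22, in proj
    i,r,o=cam(name); c=r.T@(np.array(X)-o)
          ~~~^^^^^^
  File "h.py", line 9, in cam
    i=optics.camera_info(name); r=np.array(i['rotation'])
ValueError: time passes only in moves, steps and waits
```

Emit:
drive_tool([
  [[0,0,0],-0.6,0],
])

```text
time: 33.63
tool_pos: [0.4653, 0.1207, 0.066]
tcp_rot: [-0.681, -0.048, 0.037, 0.73]
ft_force: [0.2, 1.3, -3.6]
opening: 0.0127
```

```bash
sed -i 's/^def cam(name):/from functools import lru_cache\n@lru_cache\ndef cam(name):/' h.py; sed -i 's/,(.463,.1198))/,)/;s/range(22,50,2)/range(30,50,2)/' dial.py
python3 -c "
from h import *
settle(3); go(psi=97.2)"; python3 dial.py
```

```text
t 33.78 pos [0.4653 0.1207 0.066 ] psi 97.0 tilt [ 0.012  0.069 -0.998] F [-1.  -0.1  1.1] op 0.0125 q7 1.38
 turn units -0.05
(0.465, 0.1187) 30 az 8.6 depth 34
(0.465, 0.1187) 32 az 8.4 depth 33
(0.465, 0.1187) 34 az 8.1 depth 27
(0.465, 0.1187) 36 az 7.9 depth 23
(0.465, 0.1187) 38 az 8.3 depth 17
(0.465, 0.1187) 40 az 8.1 depth 20
(0.465, 0.1187) 42 az 7.9 depth 25
(0.465, 0.1187) 44 az 7.6 depth 37
(0.465, 0.1187) 46 az 7.4 depth 33
(0.465, 0.1187) 48 az 7.1 depth 36
```

Emit:
drive_tool([
  [[0,0,0],0,0.5],
  [[0,0,0],0,0.5],
  [[0,0,0],0,0.5],
])

```text
time: 34.08
tool_pos: [0.4673, 0.1217, 0.0664]
tcp_rot: [-0.681, -0.048, 0.033, 0.73]
ft_force: [0.3, 0.3, -1.0]
opening: 0.0423
```

```bash
python3 -c "
from h import *
settle(2); go(psi=-10)"; python3 dial.py | head -3
```

```text
t 34.18 pos [0.4673 0.1216 0.0665] psi 96.7 tilt [ 0.016  0.071 -0.997] F [0.1 0.3 0.1] op 0.0427 q7 1.37
 turn units 21.33
(0.465, 0.1187) 30 az 8.6 depth 34
(0.465, 0.1187) 32 az 8.4 depth 33
(0.465, 0.1187) 34 az 8.1 depth 27
```

Emit:
drive_tool([
  [[0,-0.035,0],0,0.5],
  [[0,-0.041,0],0,0.5],
  [[0,-0.041,0],0,0.5],
  [[0,-0.03,0],0,0.5],
])

```text
time: 34.57
tool_pos: [0.4584, 0.1103, 0.2092]
tcp_rot: [-0.681, -0.04, 0.041, 0.73]
ft_force: [1.0, 0.4, -0.8]
opening: 0.0426
```

Emit:
drive_tool([
  [[0,0,0],1.42,0.6],
  [[0,0,0],1.42,0.6],
  [[0,0,0],1.42,0.6],
  [[0,0,0],1.42,0.6],
  [[0,0,0],1.42,0.6],
])

```text
time: 34.98
tool_pos: [0.4651, 0.1107, 0.2202]
tcp_rot: [-0.657, 0.181, -0.178, 0.709]
ft_force: [-0.5, -0.9, -0.1]
opening: 0.0506
```

Emit:
drive_tool([
  [[0,0,0],1.42,0.6],
  [[0,0,0],1.42,0.6],
  [[0,0,0],1.42,0.6],
  [[0,0,0],1.42,0.6],
  [[0,0,0],1.42,0.6],
])

```text
time: 35.4
tool_pos: [0.4652, 0.1106, 0.2207]
tcp_rot: [-0.57, 0.39, -0.372, 0.62]
ft_force: [0.4, 0.1, -0.1]
opening: 0.0512
```

Emit:
drive_tool([
  [[0,0,0],1.42,0.6],
  [[0,0,0],1.42,0.6],
  [[0,0,0],1.42,0.6],
  [[0,0,0],1.42,0.6],
])

```text
time: 35.73
tool_pos: [0.465, 0.1106, 0.2207]
tcp_rot: [-0.46, 0.531, -0.502, 0.504]
ft_force: [-0.3, -1.1, -0.2]
opening: 0.0515
```

```bash
python3 -c "
from h import *
settle(2); go((.4625,-.0555,.19),psi=-10)"; python3 dial.py
```

```text
t 35.83 pos [0.465  0.1107 0.2207] psi -3.7 tilt [ 0.017  0.073 -0.997] F [0.3 0.1 0.5] op 0.0515 q7 -0.27
 turn units 1.26
 to (0.4625, -0.0555, 0.19) shift [0.1678 0.0183 0.0078] rows 4.2
(0.465, 0.1187) 30 az 8.7 depth 34
(0.465, 0.1187) 32 az 8.5 depth 33
(0.465, 0.1187) 34 az 8.2 depth 26
(0.465, 0.1187) 36 az 7.9 depth 23
(0.465, 0.1187) 38 az 8.1 depth 17
(0.465, 0.1187) 40 az 8.1 depth 19
(0.465, 0.1187) 42 az 7.9 depth 25
(0.465, 0.1187) 44 az 7.6 depth 37
(0.465, 0.1187) 46 az 7.4 depth 33
(0.465, 0.1187) 48 az 7.1 depth 36
```

Emit:
drive_tool([
  [[0.038,0.004,0.0018],0.5,0.6],
  [[0.038,0.004,0.002],0,0.6],
  [[0.038,0.004,0.002],0,0.6],
  [[0.038,0.004,0.002],0,0.6],
])

```text
time: 36.22
tool_pos: [0.4634, -0.0332, 0.1946]
tcp_rot: [-0.458, 0.531, -0.501, 0.508]
ft_force: [0.9, 0.2, -0.1]
opening: 0.0513
```

```bash
python3 -c "
from h import *
settle(2); q,_=shot('top','t9.png'); go((.4625,-.0555,.07),psi=-10)
cv2.imwrite('pics/b9.png',cv2.cvtColor(cv2.resize(q[270:360,180:300],None,fx=5,fy=5,interpolation=cv2.INTER_CUBIC),cv2.COLOR_RGB2BGR))"
```

```text
t 36.37 pos [ 0.4628 -0.0357  0.1942] psi -4.4 tilt [ 0.022  0.078 -0.997] F [ 0.4 -0.1  0.4] op 0.0509 q7 0.08
 turn units 1.12
 to (0.4625, -0.0555, 0.07) shift [ 0.0296  0.1222 -0.0008] rows 3.1
```

View pics/b9.png

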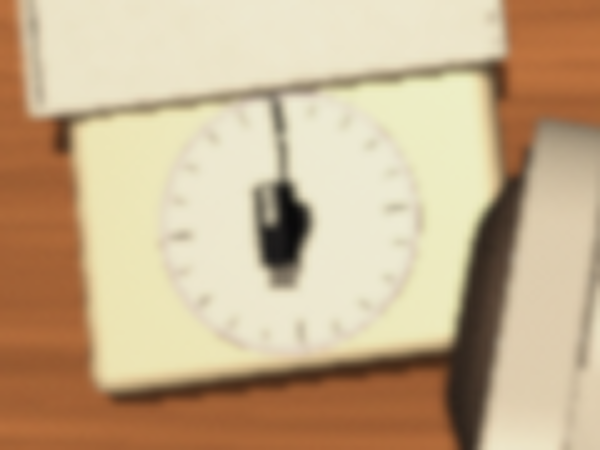

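From above, the pointer and the broad bar form one straight line, (284,180) to (276,97), so the tare is at zero. Now the lid.

Emit:
drive_tool([
  [[0.01,0.038,0],0.3,0.6],
  [[0.01,0.038,0],0,0.6],
  [[0.01,0.038,0],0,0.6],
])

```text
time: 36.62
tool_pos: [0.4739, -0.0545, 0.0845]
tcp_rot: [-0.446, 0.531, -0.512, 0.507]
ft_force: [0.9, 0.1, -0.4]
opening: 0.0511
```

```bash
python3 -c "
from h import *
settle(3);  go((.4625,-.0555,.028),psi=-10)"
```

```text
t 36.77 pos [ 0.4689 -0.0542  0.0818] psi -5.4 tilt [ 0.032  0.08  -0.996] F [ 0.6 -0.  -0.2] op 0.0515 q7 0.17
 turn units 0.92
 to (0.4625, -0.0555, 0.028) shift [ 0.0063  0.0533 -0.0075] rows 1.4
```

Emit:
drive_tool([
  [[0.003,0.027,-0.006],0,0.6],
  [[0.003,0.026,-0.004],0,0.6],
])

```text
time: 36.93
tool_pos: [0.4683, -0.0533, 0.0347]
tcp_rot: [-0.446, 0.531, -0.511, 0.508]
ft_force: [0.4, -0.5, -0.4]
opening: 0.0514
```

```bash
python3 -c "
from h import *
settle(3);  go((.4625,-.0555,.028),psi=-10)"
```

```text
t 37.08 pos [ 0.4671 -0.0534  0.0342] psi -5.2 tilt [ 0.043  0.08  -0.996] F [ 0.2 -0.1  0.6] op 0.051 q7 0.21
 turn units 0.97
 to (0.4625, -0.0555, 0.028) shift [ 0.003   0.0058 -0.0046] rows 0.2
```

Emit:
drive_tool([
  [[0.004,0.009,-0.005],0,0.6],
  [[0,0.002,0],0,0.2],
  [[0,0.001,0],0,0],
  [[0,0.001,0],0,0],
])

```text
time: 37.42
tool_pos: [0.468, -0.0553, 0.028]
tcp_rot: [-0.445, 0.528, -0.512, 0.511]
ft_force: [-2.1, -0.3, 3.2]
opening: 0.0221
```

```bash
python3 -c "
from h import *
settle(3);  go((.4625,-.0555,.03),psi=-10)"
```

```text
t 37.57 pos [ 0.4682 -0.0553  0.0279] psi -5.0 tilt [ 0.055  0.08  -0.995] F [-3.   0.2  7.9] op 0.0218 q7 0.22
 turn units 1.0
 to (0.4625, -0.0555, 0.03) shift [ 0.0005 -0.0024 -0.0056] rows 0.2
```

Emit:
drive_tool([
  [[0,-0.03,0],0,0],
  [[0,-0.041,0],0,0],
  [[0,-0.041,0],0,0],
  [[0,-0.041,0],0,0],
  [[0,-0.041,0],0,0],
])

```text
time: 37.98
tool_pos: [0.4519, -0.0694, 0.221]
tcp_rot: [-0.449, 0.532, -0.508, 0.508]
ft_force: [1.1, 1.1, -1.3]
opening: 0.0217
```

```bash
python3 -c "
from h import *
settle(2); go((.461,-.1935,.225),psi=-10)"
```

```text
t 38.08 pos [ 0.4572 -0.0708  0.2261] psi -4.9 tilt [ 0.052  0.08  -0.995] F [ 1.4 -0.2  0. ] op 0.022 q7 0.15
 turn units 1.01
 to (0.461, -0.1935, 0.225) shift [ 0.1217 -0.0085  0.0143] rows 3.1
```

Emit:
drive_tool([
  [[0.036,-0.003,0.004],0,0],
  [[0.036,-0.003,0.004],0,0],
  [[0.036,-0.003,0.004],0,0],
])

```text
time: 38.33
tool_pos: [0.4633, -0.1733, 0.232]
tcp_rot: [-0.447, 0.522, -0.509, 0.518]
ft_force: [0.9, 0.1, -1.4]
opening: 0.0215
```

```bash
python3 -c "
from h import *
settle(3); p,d=shot('scene'); q,e=shot('top'); go((.461,-.1935,.225),psi=-10)
cv2.imwrite('pics/b10.png',cv2.cvtColor(np.hstack([cv2.resize(p[160:260,190:290],None,fx=4,fy=4,interpolation=cv2.INTER_CUBIC),cv2.resize(q[250:350,330:430],None,fx=4,fy=4,interpolation=cv2.INTER_CUBIC)]),cv2.COLOR_RGB2BGR))
C=pts('scene',d); s=status.observe()['tool_pos']
hsv=cv2.cvtColor(p,cv2.COLOR_RGB2HSV)
m=(np.hypot(C[...,0]-s[0],C[...,1]-s[1])<.045)&(C[...,2]>.195)&(C[...,2]<.235)&(hsv[...,0]<25)&(hsv[...,1]>60)&(p[...,0]>130)
X=C[m]; print(m.sum(),X.mean(0),X[:,2].min(),X[:,2].max())
A=np.c_[X[:,:2]-X[:,:2].mean(0),np.ones(len(X))]
for _ in range(6):
    k=np.linalg.lstsq(A,X[:,2],rcond=None)[0]; r=X[:,2]-A@k; g=abs(r)<max(.0015,2*np.median(abs(r))); A=A[g];X=X[g]
print('plane slope',k.round(3),len(X)); c,rr=cv2.minEnclosingCircle(X[:,:2].astype(np.float32)); print('disc circ',c,rr)
"
```

```text
t 38.58 pos [ 0.4626 -0.173   0.2307] psi -4.2 tilt [ 0.058  0.083 -0.995] F [ 0.   1.4 -0.6] op 0.0216 q7 0.4
 turn units 1.16
 to (0.461, -0.1935, 0.225) shift [ 0.021   0.0038 -0.0004] rows 0.5
283 [ 0.47388841 -0.17847158  0.22196215] 0.21507282498700453 0.22605526826934863
plane slope [0.002 0.006 0.222] 181
disc circ (0.46490582823753357, -0.17774754762649536) 0.030627688392996788
```

View pics/b10.png

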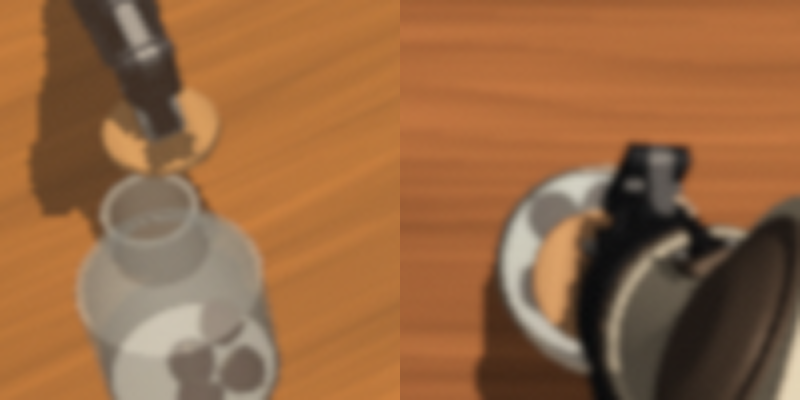

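The lid hangs level, with a plane slope near 0, and sits about 3.5 mm to the −y side of the TCP. That makes the TCP target for centring it (0.460, −0.189).

Emit:
drive_tool([
  [[0.013,0.01,-0.004],0,0],
  [[0.006,0.014,-0.002],0,0],
])

```text
time: 38.75
tool_pos: [0.4592, -0.1862, 0.2068]
tcp_rot: [-0.447, 0.521, -0.509, 0.52]
ft_force: [-1.0, -0.8, -0.3]
opening: 0.0216
```

```bash
cat > lid.py <<'E'
from h import *
p,d=shot('scene'); go((.4600,-.1893,.1817),psi=-10)
C=pts('scene',d); s=status.observe()['tool_pos']; hsv=cv2.cvtColor(p,cv2.COLOR_RGB2HSV)
m=(np.hypot(C[...,0]-s[0],C[...,1]-s[1])<.045)&(abs(C[...,2]-s[2]+.0087)<.004)&(hsv[...,0]<25)&(hsv[...,1]>60)&(p[...,0]>110)
X=C[m]; k=np.linalg.lstsq(np.c_[X[:,:2]-X[:,:2].mean(0),np.ones(len(X))],X[:,2],rcond=None)[0]
c,r=cv2.minEnclosingCircle(X[:,:2].astype(np.float32)); print('lid scene',np.round(c,4),round(r,4),'slope',k.round(3),len(X))
m=(np.hypot(C[...,0]-.462,C[...,1]+.1938)<.045)&(C[...,2]>.155)&(C[...,2]<.172)&(hsv[...,1]<110)
X=C[m]
if len(X)>20: print('rim',X.mean(0).round(4),np.round(cv2.minEnclosingCircle(X[:,:2].astype(np.float32))[0],4),len(X))
E
python3 -c "
from h import *
settle(3)"; python3 lid.py
```

```text
t 38.95 pos [ 0.4588 -0.1847  0.2062] psi -3.8 tilt [ 0.06   0.086 -0.995] F [ 1.1  0.7 -0.5] op 0.0219 q7 0.46
 turn units 1.24
 to (0.46, -0.1893, 0.1817) shift [0.0067 0.024  0.0001] rows 0.6
lid scene [ 0.4613 -0.1852] 0.0314 slope [0.003 0.008 0.197] 329
rim [ 0.4761 -0.201   0.1615] [ 0.4642 -0.1957] 127
```

Emit:
drive_tool([
  [[0.01,0.004,0.001],0,0],
])

```text
time: 39.03
tool_pos: [0.4607, -0.1922, 0.2026]
tcp_rot: [-0.447, 0.521, -0.507, 0.521]
ft_force: [0.6, 0.6, -0.1]
opening: 0.0219
```

```bash
python3 -c "
from h import *
settle(3)"; python3 lid.py
```

```text
t 39.23 pos [ 0.4597 -0.1946  0.2016] psi -3.8 tilt [ 0.06   0.085 -0.995] F [ 0.   0.3 -0.2] op 0.022 q7 0.48
 turn units 1.24
 to (0.46, -0.1893, 0.1817) shift [-0.0035  0.0203 -0.0011] rows 0.5
lid scene [ 0.4622 -0.1968] 0.0319 slope [0.006 0.008 0.193] 336
rim [ 0.4806 -0.1982  0.1616] [ 0.4651 -0.1948] 112
```

Emit:
drive_tool([
  [[-0.002,0.009,0],0,0],
])

```text
time: 39.32
tool_pos: [0.4616, -0.1928, 0.1943]
tcp_rot: [-0.446, 0.521, -0.509, 0.52]
ft_force: [0.1, 0.1, -0.3]
opening: 0.0216
```

```bash
python3 -c "
from h import *
settle(3)"; python3 lid.py
```

```text
t 39.52 pos [ 0.4601 -0.1913  0.1924] psi -3.8 tilt [ 0.059  0.086 -0.995] F [-0.6 -0.  -0.7] op 0.022 q7 0.48
 turn units 1.24
 to (0.46, -0.1893, 0.1817) shift [-0.0011  0.0108 -0.0008] rows 0.3
lid scene [ 0.463  -0.1911] 0.032 slope [0.009 0.008 0.183] 325
rim [ 0.4817 -0.2003  0.1616] [ 0.4686 -0.1959] 100
```

Emit:
drive_tool([
  [[0.002,0.006,-0.001],0,0],
  [[0,0.003,0],0,0],
])

```text
time: 39.68
tool_pos: [0.46, -0.1927, 0.1833]
tcp_rot: [-0.447, 0.522, -0.508, 0.52]
ft_force: [-0.5, 0.6, -0.5]
opening: 0.0221
```

```bash
python3 -c "
from h import *
settle(3)"; python3 lid.py
```

```text
t 39.88 pos [ 0.4604 -0.1926  0.1839] psi -3.8 tilt [ 0.061  0.085 -0.994] F [ 0.6 -0.3 -0.2] op 0.0223 q7 0.49
 turn units 1.25
 to (0.46, -0.1893, 0.1817) shift [-0.003   0.0024 -0.0008] rows 0.1
lid scene [ 0.4631 -0.193 ] 0.0312 slope [-0.001  0.005  0.175] 324
rim [ 0.484  -0.2014  0.1607] [ 0.4706 -0.197 ] 77
```

Plug is 10 mm in with no contact force. Lower the last 2 mm, then release.

Emit:
drive_tool([
  [[0,0.003,0],0,0],
  [[0,0.001,0],0,0],
])

```text
time: 40.05
tool_pos: [0.4614, -0.1926, 0.1811]
tcp_rot: [-0.446, 0.522, -0.508, 0.52]
ft_force: [-4.6, 0.8, 11.0]
opening: 0.0214
```

```bash
python3 -c "
from h import *
settle(3)"; python3 lid.py
```

```text
t 40.25 pos [ 0.4613 -0.1926  0.1812] psi -3.8 tilt [ 0.063  0.085 -0.994] F [-3.2  1.   6.5] op 0.022 q7 0.49
 turn units 1.25
 to (0.46, -0.1893, 0.1817) shift [-0.0033 -0.0003 -0.0015] rows 0.1
lid scene [ 0.464  -0.1921] 0.032 slope [0.001 0.008 0.173] 320
rim [ 0.4834 -0.2017  0.1602] [ 0.471  -0.1969] 50
```

Emit:
drive_tool([
  [[0,0,0],0,0.3],
  [[0,0,0],0,0.6],
  [[0,0,0],0,0.6],
])

```text
time: 40.5
tool_pos: [0.4618, -0.1928, 0.1817]
tcp_rot: [-0.446, 0.521, -0.509, 0.52]
ft_force: [-0.9, -0.4, 0.5]
opening: 0.0487
```

Emit:
drive_tool([
  [[-0.001,-0.02,0],0,0.6],
  [[-0.002,-0.03,0],0,0.6],
  [[-0.002,-0.04,0],0,0.6],
  [[0,-0.04,-0.01],0,0.6],
  [[0,-0.02,-0.035],0,0.6],
])

```text
time: 40.92
tool_pos: [0.408, -0.1949, 0.328]
tcp_rot: [-0.45, 0.524, -0.504, 0.519]
ft_force: [0.7, -1.6, 1.9]
opening: 0.0512
```

Emit:
drive_tool([
  [[0,-0.01,-0.04],0,0.6],
  [[0,0,-0.03],0,0.6],
])

```text
time: 41.08
tool_pos: [0.3382, -0.1931, 0.3398]
tcp_rot: [-0.449, 0.52, -0.506, 0.521]
ft_force: [-0.7, -0.3, 1.1]
opening: 0.0512
```

```bash
python3 - <<'E'
from h import *
settle(3); go()
p,d=shot('scene','sF.png'); q,e=shot('top','tF.png')
for N,D in(('top',e),('scene',d)):
    C=pts(N,D)
    for nm,lo,hi in(('disc',.166,.18),('grip',.192,.206)):
        m=(C[...,2]>lo)&(C[...,2]<hi)&(np.hypot(C[...,0]-.461,C[...,1]+.193)<.05)
        if m.sum()>5:
            X=C[m]; k=np.linalg.lstsq(np.c_[X[:,:2]-X[:,:2].mean(0),np.ones(len(X))],X[:,2],rcond=None)[0]
            c,r=cv2.minEnclosingCircle(X[:,:2].astype(np.float32)); print(N,nm,len(X),np.round(c,4),round(r,4),'slope/z',k.round(4))
cv2.imwrite('pics/fin.png',cv2.cvtColor(np.hstack([p[120:360,180:480],q[180:420,170:470]]),cv2.COLOR_RGB2BGR))
E
python3 dial.py
```

```text
t 41.23 pos [ 0.3376 -0.1925  0.338 ] psi -3.5 tilt [ 0.059  0.086 -0.995] F [ 0.4  0.6 -0.5] op 0.0513 q7 0.49
top disc 654 [ 0.4591 -0.1912] 0.0309 slope/z [0.0081 0.0022 0.1728]
top grip 129 [ 0.4592 -0.191 ] 0.0118 slope/z [-0.0246 -0.0345  0.2003]
scene disc 387 [ 0.4634 -0.1935] 0.0315 slope/z [-0.0219  0.0088  0.1723]
scene grip 96 [ 0.4622 -0.1942] 0.0134 slope/z [-0.1426  0.0418  0.1987]
(0.465, 0.1187) 30 az 8.7 depth 34
(0.465, 0.1187) 32 az 8.4 depth 34
(0.465, 0.1187) 34 az 8.1 depth 28
(0.465, 0.1187) 36 az 8.0 depth 24
(0.465, 0.1187) 38 az 8.3 depth 18
(0.465, 0.1187) 40 az 8.1 depth 21
(0.465, 0.1187) 42 az 7.9 depth 26
(0.465, 0.1187) 44 az 7.6 depth 37
(0.465, 0.1187) 46 az 7.4 depth 33
(0.465, 0.1187) 48 az 7.1 depth 36
```

View pics/fin.png

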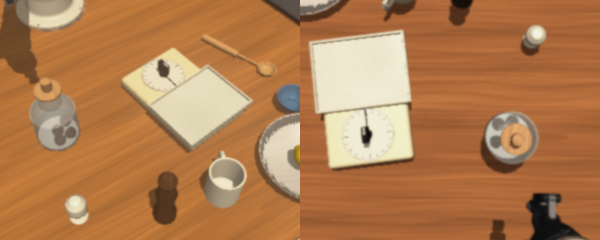

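The lid sits flat with its disc top at 0.173 m, the nuts are inside, the pan is empty, the pointer is on zero and the other things on the table look untouched. Handing in.

```bash
python3 -c "
from h import *
print(order.finish_job())"
```

```text
the job is handed in; nothing more can be done
None
```

I did the whole job in the order asked and handed it in at about 41 s of robot time; no verdict came back. I took the lid off and set it aside, and put all four chestnuts present in the jar through the neck. I then turned the tare knob back to zero and closed the jar with its lid.

**Last checks**
- **Jar and lid:** The jar is standing. The disc top measured 0.172–0.173 m against the expected 0.173 m for a seated lid. In the top view it is level to under 1° and within 2 mm of the mouth centre.
- **Chestnuts:** All four show inside the jar and the pan is empty.
- **Tare:** The pointer reads about 8° in the image, against 7–8° along the broad bar. That puts it on the zero mark to within about 1°.
- **Other things:** The mill, mug, egg cup, spoon and dish look unmoved in the last picture. The honey jar was outside that crop, but the arm never went near it.

**What disagreed or went wrong**
- The two cameras differ by 2–4 mm in position, and the scene camera's lid slope came out at 0.02 (just over 1°) because it only sees part of the disc.
- The tool slowly tilted during the moves, up to about 10°. I corrected it twice by pushing towards the inner reach limit, clear of everything. It did not spoil any grasp.

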